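# Load a lipped parts bin and hang it on the louvre rack

### The arm

A 6-joint arm with a two-finger parallel gripper is mounted at the origin on a cart in front of the work surface, level with it; the furniture and walls round the work are solid. World frame = base frame: x ahead of the robot, y to its left, z up, the work surface at z = 0. Lengths are in m, angles in degrees, forces in N, time in s.
With the tool pointing down it reaches from about 0.35 to 0.95 m from the base axis. Payload 17.4 kg.
Tool frame: the origin (TCP) lies midway between the tips of the shut fingers; the grasp point (between the pads) lies hold_point_z behind it (hold_point_z is the distance from the TCP to the grasp point, in m); z points along the fingers, y is the direction in which the jaws open and shut (so a half turn about z gives the same grasp; the last joint's range is limited). The gripper opens to 93 mm and grips with 3 to 60 N. Pads are 15 mm wide; open, the fingers measure 128 mm over their backs; the gripper's body (75 mm by 188 mm) begins 65 mm behind the grasp point.
Start: joints at [66.016, 6.646, 82.598, -0, 90.757, -2.166], TCP at [0.251, 0.627, 0.219] pointing down, gripper open.
Joint ranges: [-162.19, 162.19], [-47.58, 125.68], [4.15, 143.07], [-65.23, 245.23], [0.69, 171.88], [-170.13, 170.13]. Speed limits (degrees/s): [108.29, 108.29, 127.2, 180, 180, 180].

### API

Orientations are given as [roll, pitch, yaw] about the fixed x, y, z axes, in that order (R = Rz(yaw) Ry(pitch) Rx(roll)).
In Python, from workcell import read_state, grab_frame, calibration, job_done, look_for, tip_of, hold_point_z gives the robot as it stands.
- The arm moves only by the tool move_arm, never from a script. Its argument "commands" is a list of rows, each an object of numbers: "dx", "dy", "dz": the shift along the tool's x, y, z in m; "roll": the turn about the tool's z in rad. In form: [{"dx": .., "dy": .., "dz": .., "roll": ..}, ...]. A call has 1 to 12 rows; each row shifts and turns the pose as measured when the row begins, along the tool's axes as they then stand; what a row does not reach is not made up. A row lasts 1/12 s, in which the tool goes at most 41.7 mm and 7.16 degrees, less where a joint would pass 70% of its speed; a pose out of reach is approached as far as the arm can. A call is refused whole if a number of a shift passes 0.0417 or a number of a turn 0.125, either way. A call with a gripper value outside its range is refused whole. "jaw" is the finger opening in m, from 0 to 0.093, set as the call begins (left out, the last holds). The fingers move at their own pace and stop on an object; "force" is the grip in N (left out, the last holds). Time passes only in rows, so rows that do not move let the fingers close. It gives the time, the measured TCP pose, the force and the opening at its end, in the units of the state.
- read_state(): the state, without advancing time (a new reading comes with each control period).
- grab_frame(name): name is "scene" or "side" or "wrist"; returns (picture, depth): 420x560x3 uint8, red, green, blue; 420x560 float32, m along the optical axis (not along the pixel's ray), 0 where there is no reading.
- calibration(name): a dict with "fx", "fy", "cx", "cy" (pixels), "rvec" (rotation vector, rad) and "tvec" (3), from world to camera coordinates, as OpenCV has them. Camera axes: x right, y down, z forward; pixel columns grow to the right and rows downward; lengths in m; the calibration is good to about 2 mm. A picture is of the moment at which its call begins: read the wrist's pose just before it. calibration takes no time and is no camera call; for the wrist camera it gives the pose at the moment of the call.
- job_done(): hands the job in, once; it reports no verdict.
Trained networks look in the newest picture that a camera, given by its name, has taken for a name from the list of things; names that differ only in an ending like _2 or _b are one class to them, and where a whole thing is asked for, a point or a joint stands for the part that bears it (a point fixed in the world has none). Each returns a list of dicts, best first, with "conf" (0 to 1); they miss things now and then, are a little off and sometimes report something else, mostly with a low value. They report only what shows in the picture. A call takes as long as a camera call. They do not tell look-alikes from the thing itself.
- look_for(camera, target): "centre" ([x, y, z] in m, in world coordinates, good to about 4 mm: the middle of the surface that is visible of it).
- tip_of(camera, target): "centre" ([x, y, z] in m, in world coordinates, good to about 4 mm: a listed point, or the origin of a listed thing).
The state is a dict: "t": time; "joints": joint angles; "dq": joint speeds; "joint_torque": joint torques, N m; "eef_pos": TCP position; "ee_rot": TCP orientation; "wrist_force": force on the tool from outside, world axes, zero at the start; "ft_torque": the same for the moment, N m; "opening": finger opening in m.
Only numpy, scipy, OpenCV 4.12 (cv2) and the standard library are available. Lean on these libraries where they do the work, as an engineer would, in place of code of your own. Each camera call takes 0.05 s, during which the arm holds its last target. There are 200 camera calls.

### The job

Put the red-ended paste syringe into the blue parts bin while the bin stands on the worktop. Then lift the bin and hang it on the empty stretch of the rack's upper rail, under the shelf: the lip on its rear must drop over the rail and catch along its whole width, so that the bin hangs about level by itself with the syringe in it. Leave the green-ended syringe and the roll of tape where they are.

Things in the scene. Friction and masses are not known exactly. Their poses are not given: they have to be found in the camera images.
- blue_bin: Loose blue open parts bin, 0.2 kg, 130 long (x) x 62 wide (y), walls and floor 3 thick. Origin: centre of its underside; z up, +x to its rear (lip side). Side walls 44 high, sloping down from x = -35 to the front wall, 22 high. Rear wall (x 62 to 65) 70 high. A heel at the rear foot (z 0 to 8) reaches back to x = 84; a rolled front edge reaches x = -70.
- bin_grip (a point): Point between the bin's side walls, x = 6, y = 0, z = 31 in the bin's frame, axes as the bin: grip here across the outsides of the walls (62 along y), near the balance point; tool upright or tilted, its body leaning to the front. In the grip the bin may pitch a few degrees.
- bin_lip (a point): In the bin's frame x = 71, y = 0, z = 66, axes as the bin: mid-width on the underside of the lip. The lip, 4 thick, reaches from the rear wall back to x = 81; a tongue (x 77 to 81) turns down from it to z = 52, leaving a slot 12 wide (x 65 to 77), open below, for the rail. When the bin hangs, this point lies on the rail's top edge.
- bin_in (a point): Centre of the bin's inner floor (x = 0, y = 0, z = 3 in the bin's frame), axes as the bin; the inside is 124 x 56.
- rack: Fixed grey bench rack, upright panel 380 wide. Origin: on the panel's front face, middle, at worktop height; +x into the panel, z up; y runs toward the robot's end of the rack, which stands at the left and faces right. Two aluminium rails, tops at z = 115 and 235. A fixed yellow bin hangs on the upper rail at y -104 to -166; yellow and grey bins on the lower one, tops at z = 119; all reach forward to x = -109.
- rack_shelf (a point): Middle of the front lower edge of the rack's shelf: x = -85, y = 0, z = 336 in the rack's frame, axes as the rack. The shelf roofs the rails over the full 380 width; cans and a case stand on it up to z = 420, so an upright gripper does not fit over a hung bin: tilt it about 30 degrees, leaning away from the panel.
- rail_free (a point): Middle of the upper rail's empty stretch, on its top edge: x = -13.5, y = 55, z = 235 in the rack's frame, axes as the rack. The bin may hang up to 75 either side. Rail: a strip 3 thick (x -15 to -12), y -170 to 170; the gap of 12 between it and the panel takes the tongue, is 19 deep, with the rail's closed underside at z = 213.
- rail_seat (a point): In the rack's frame x = -86.5, y = 55, z = 169, axes as the rack: where the bin's origin comes when it hangs mid-stretch. Lowered level, its origin may lie from 2.5 farther out (x smaller; tongue meets rail) to 2.5 farther in (heel meets panel). Carry it in 14 to 36 above this (20 to 28 is best): lower, the tongue meets the rail; higher, the heel does. Let go, the bin's front sinks up to 0.08 rad.
- red_syringe: Loose syringe, lying: white barrel with red plunger and cap, 25 x 100 x 20 over its flanges, 30 g. Origin: centre of its underside; y along its length, z up. The barrel is 15 thick, its axis 10 above the underside; grip it across x, just at the middle (y = -25 to 15 is clear of the flange). It may be let go at the height of the bin's rim.
- green_syringe: The same with green plunger and cap. A bystander.
- tape_roll: Loose roll of tan tape, 92 across, 48 high, lying flat. Origin: centre of its underside. A bystander.
Not all that is in view belongs to the job. What is shaped like the red_syringe but orange or yellow is not meant.

How it is judged:
By the outcome, as a careful person would: the job done as asked, in the order asked, and still so for the second after the job is handed in, with the robot touching nothing.
It also fails if it takes over 64 s, if anything falls off the work surface, if the arm or the gripper's body presses on something with over 40 N, if the wrist force passes 120 N, or if a joint passes its speed limit or range.

## Working session

There is one attempt and no reset: what is moved stays moved. The work goes in short steps, Python scripts to look and compute and a tool call to move; the robot and the scene stay as the last step left them, time stands still between calls to the robot, and variables do not carry over. Pictures are saved under pics/ and viewed, about 8 in all and at most 12, crops included, and the job is handed in when it is done.

Besides the shell and the picture viewer there is one more tool, called after "Emit:" by a JSON object that holds its "name" and its "arguments". move_arm: Moves the arm, as the interface text tells. Its arguments: {"type":"object","properties":{"commands":{"type":"array","items":{"type":"object","properties":{"dx":{"type":"number"},"dy":{"type":"number"},"dz":{"type":"number"},"roll":{"type":"number"}}}},"jaw":{"type":"number"},"force":{"type":"number"}},"required":["commands"]}

```bash
mkdir -p pics; ls
cat > h.py <<'E'
import numpy as np,cv2
from scipy.spatial.transform import Rotation as R
from workcell import *
def snap(n,f):
    c=calibration(n);p,d=grab_frame(n);cv2.imwrite('pics/'+f,p[:,:,::-1]);return p,d,c
def w(c,d):
    v,u=np.mgrid[0:420,0:560];P=np.stack([(u-c['cx'])/c['fx']*d,(v-c['cy'])/c['fy']*d,d],-1)
    M=R.from_rotvec(np.ravel(c['rvec'])).as_matrix();return (P-np.ravel(c['tvec']))@M
E
python3 - <<'E'
from h import *
print(read_state(),hold_point_z)
for n in('scene','side'):
    p,d,c=snap(n,n+'0.png');np.savez(n+'0.npz',p=p,d=d,w=w(c,d))
    for t in('blue_bin','red_syringe','green_syringe','tape_roll','rack'):
        print(n,t,[(np.round(r['centre'],3).tolist(),round(r['conf'],2)) for r in look_for(n,t)])
    for t in('blue_bin','bin_lip','bin_in','bin_grip','rail_free','rack_shelf','rack','red_syringe'):
        print(n,'tip',t,[(np.round(r['centre'],3).tolist(),round(r['conf'],2)) for r in tip_of(n,t)])
a=cv2.imread('pics/scene0.png');b=cv2.imread('pics/side0.png')
E
```

```text
pics
{'t': 0.0, 'joints': array([ 6.60167263e+01,  6.67333529e+00,  8.26364840e+01,  1.91861431e-04,
        9.07573967e+01, -2.16645334e+00]), 'dq': array([-0.01301159, -0.12704896,  0.05558942,  0.03810527, -0.0493293 ,
       -0.03401958]), 'joint_torque': array([-5.02041894e-04, -7.21274471e+01, -6.22608304e+01,  7.80094019e-02,
        2.37460400e-02, -7.25053860e-05]), 'eef_pos': array([0.25078407, 0.62645083, 0.21790648]), 'ee_rot': array([-1.79932839e+02, -2.73265802e-03,  1.58183180e+02]), 'wrist_force': array([ 0.41102946, -0.72886645, -0.26665313]), 'ft_torque': array([ 0.00093457,  0.01285146, -0.02473189]), 'opening': 0.09305722655208382} 0.0188
scene blue_bin [([0.491, -0.066, 0.02], 0.8)]
scene red_syringe [([0.375, -0.064, 0.012], 0.62), ([0.46, -0.204, 0.012], 0.4)]
scene green_syringe [([0.476, -0.341, 0.012], 0.65)]
scene tape_roll [([0.556, -0.445, 0.028], 0.79)]
scene rack [([0.604, 0.315, 0.32], 0.65)]
scene tip blue_bin [([0.49, -0.076, 0.0], 0.69)]
scene tip bin_lip [([0.491, 0.0, 0.067], 0.73)]
scene tip bin_in [([0.494, -0.077, 0.005], 0.91), ([0.474, -0.345
[... 613 characters left out ...]
, -0.048, 0.017], 0.55), ([0.557, -0.466, 0.031], 0.24), ([0.601, 0.308, 0.202], 0.21)]
side tape_roll [([0.558, -0.467, 0.032], 0.91), ([0.603, 0.311, 0.208], 0.39)]
side rack [([0.605, 0.311, 0.205], 0.85)]
side tip blue_bin [([0.49, -0.072, -0.0], 0.87)]
side tip bin_lip [([0.49, 0.002, 0.066], 0.9)]
side tip bin_in [([0.494, -0.073, 0.0], 0.96)]
side tip bin_grip [([0.489, -0.067, 0.032], 0.84)]
side tip rail_free [([0.537, 0.334, 0.232], 0.82)]
side tip rack_shelf [([0.569, 0.247, 0.332], 0.96), ([0.557, -0.458, -0.003], 0.71)]
side tip rack [([0.595, 0.33, 0.003], 0.65)]
side tip red_syringe [([0.452, -0.208, -0.0], 0.55), ([0.627, -0.162, 0.002], 0.53), ([0.361, -0.067, 0.002], 0.48)]
```

View pics/scene0.png

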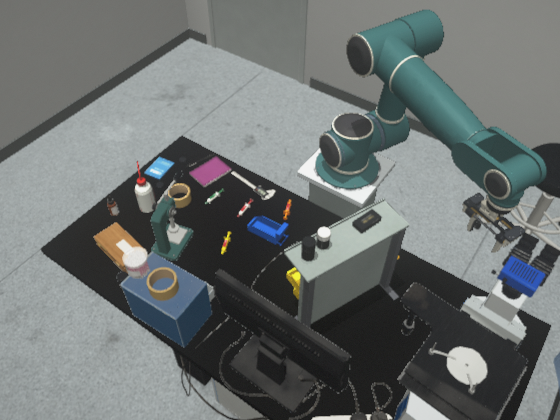

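View pics/side0.png

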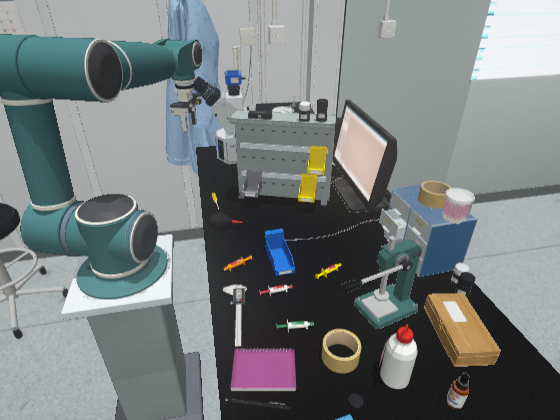

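The side view shows four look-alikes: orange (237,263), red on white (276,289), yellow (328,270) and green (295,325). I choose the red-ended one at (276,289), about (0.452, -0.208). A close crop will check that choice, and I'll fit the rack plane and yaws as well.

Run:
```python
import numpy as np,cv2
im=cv2.imread('pics/side0.png')
cv2.imwrite('pics/crop.png',np.hstack([cv2.resize(im[215:345,215:355],None,fx=2.8,fy=2.8,interpolation=2),cv2.resize(im[95:225,215:355],None,fx=2.8,fy=2.8,interpolation=2)]))
for n in('side','scene'):
    z=np.load(n+'0.npz');P=z['w'];d=z['d'];p=z['p'].astype(int)
    def ax(m):
        q=P[m];c=q[:,:2].mean(0);u,s,v=np.linalg.svd(q[:,:2]-c);
        t=(q[:,:2]-c)@v[0];o=(q[:,:2]-c)@v[1]
        return len(q),c.round(4),np.degrees(np.arctan2(v[0,1],v[0,0])).round(1),t.min().round(3),t.max().round(3),o.min().round(3),o.max().round(3)
    near=(d>0)&(np.hypot(P[...,0]-.452,P[...,1]+.208)<.065)&(P[...,2]>.004)&(P[...,2]<.04)
    print(n,'syr',ax(near))
    blue=(p[...,2]>p[...,0]+50)&(d>0)&(np.hypot(P[...,0]-.49,P[...,1]+.07)<.12)
    print(n,'bin',ax(blue), 'rear rim',ax(blue&(P[...,2]>.06)))
    near=(d>0)&(np.hypot(P[...,0]-.6,P[...,1]-.32)<.25)&(P[...,2]>.03)&(P[...,2]<.33)
    if n=='side':
        q=P[near];np.random.seed(0)
        # vertical plane ransac
        best=0
        for th in np.radians(np.arange(50,110,.5)):
            s=q[:,0]*np.cos(th)+q[:,1]*np.sin(th);h,e=np.histogram(s,np.arange(-1,1.5,.003))
            if h.max()>best:best=h.max();B=(np.degrees(th),e[h.argmax()]+.0015)
        print('panel',B,best)
        th=np.radians(B[0]);s=q@[np.cos(th),np.sin(th),0]-B[1];t=q@[-np.sin(th),np.cos(th),0]
        pl=abs(s)<.006
        a,b,c=np.linalg.lstsq(np.c_[t[pl],np.ones(pl.sum())],s[pl],rcond=None)[0:1][0].tolist()+[0]
        print('ref slope deg',np.degrees(a),'extent t',np.percentile(t[pl],[.5,99.5]))
        for s0 in np.arange(-.13,.02,.005):
            k=abs(s-s0)<.0025;print(round(s0,3),k.sum(),end='; ')
        k=(s<-.008)&(s>-.02)&(q[:,2]>.2)&(q[:,2]<.26);print('rail',k.sum(),np.percentile(q[k,2],[5,95]),np.median(s[k]))
```

```text
side syr (154, array([ 0.4508, -0.2121]), np.float64(-177.3), np.float64(-0.051), np.float64(0.049), np.float64(-0.014), np.float64(0.013))
side bin (915, array([ 0.4944, -0.0541]), np.float64(-88.3), np.float64(-0.08), np.float64(0.092), np.float64(-0.035), np.float64(0.046)) rear rim (100, array([ 0.4888, -0.0067]), np.float64(-175.5), np.float64(-0.031), np.float64(0.031), np.float64(-0.013), np.float64(0.01))
panel (np.float64(68.0), np.float64(0.5255000000000013)) 1740
ref slope deg 0.13576297294574305 extent t [-0.61908673 -0.24207474]
-0.13 0; -0.125 0; -0.12 0; -0.115 5; -0.11 44; -0.105 152; -0.1 65; -0.095 15; -0.09 13; -0.085 14; -0.08 8; -0.075 11; -0.07 23; -0.065 30; -0.06 40; -0.055 46; -0.05 30; -0.045 32; -0.04 35; -0.035 52; -0.03 301; -0.025 366; -0.02 161; -0.015 426; -0.01 196; -0.005 783; 0.0 2636; 0.005 945; 0.01 28; 0.015 0; rail 393 [0.2132853  0.23498065] -0.014489630257858765
scene syr (118, array([ 0.4553, -0.2038]), np.float64(-5.6), np.float64(-0.068), np.float64(0.06), np.float64(-0.066), np.float64(0.056))
scene bin (727, array([ 0.4912, -0.0623]), np.float64(83.4), np.float64(-0.093), np.float64(0.081), np.float64(-0.047), np.float64(0.088)) rear rim (79, array([0.4916, 0.0034]), np.float64(3.3), np.float64(-0.037), np.float64(0.033), np.float64(-0.011), np.float64(0.012))
```

View pics/crop.png

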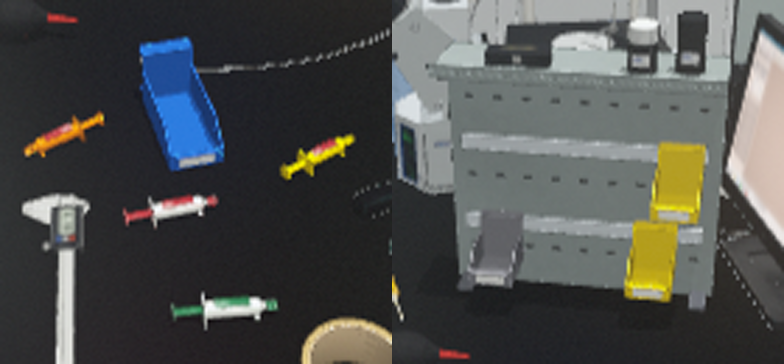

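The crop confirms the choice: red ends on a white barrel at crop (170,208). Orange, yellow and green are clearly separate, and the bin's rear faces the rack. The moves have no tilt axis, so I need the gripper's real profile to see whether an upright, front-biased grip clears the shelf.

Run:
```python
from h import *
s=read_state();Rt=R.from_euler('xyz',s['ee_rot'],degrees=True).as_matrix();T=s['eef_pos']
c=calibration('wrist');M=R.from_rotvec(np.ravel(c['rvec'])).as_matrix();cp=-M.T@np.ravel(c['tvec'])
print('wrist cam in tool',((cp-T)@Rt).round(3),'axis',(Rt.T@M[2]).round(2))
Q=[]
for n in('scene','side'):
    z=np.load(n+'0.npz');q=z['w'][z['d']>0].reshape(-1,3);q=(q-T)@Rt;Q.append(q[(abs(q[:,0])<.16)&(abs(q[:,1])<.16)&(q[:,2]>-.4)&(q[:,2]<.01)])
for z0 in np.arange(-.36,.0,.02):
    print(round(z0,2),[(len(k),k[:,0].min().round(3),k[:,0].max().round(3),k[:,1].min().round(3),k[:,1].max().round(3)) if len(k:=q[abs(q[:,2]-z0)<.01])>3 else 0 for q in Q])
z=np.load('side0.npz');P=z['w'];d=z['d']
n=np.array([np.cos(np.radians(68.1)),np.sin(np.radians(68.1)),0]);t=np.array([-n[1],n[0],0])
o=np.array([.596,.326,0])
for nm in('scene','side'):
    z=np.load(nm+'0.npz');q=z['w'][z['d']>0]-o;q=np.c_[q@n,q@t,q[:,2]]
    q=q[(abs(q[:,1])<.21)&(q[:,0]>-.13)&(q[:,0]<.2)&(q[:,2]>.31)&(q[:,2]<.45)]
    print(nm,'shelf front',np.percentile(q[:,0],[0,1,5]).round(3))
    for y0 in np.arange(-.18,.2,.04):
        k=q[abs(q[:,1]-y0)<.02];h=k[k[:,2]>.37]
        print(round(y0,2),len(k),k[:,2].max().round(3) if len(k) else 0,h[:,0].min().round(3) if len(h) else '-')
```

```text
wrist cam in tool [ 0.066 -0.001 -0.167] axis [-0.24 -0.    0.97]
-0.36 [(620, np.float64(-0.073), np.float64(0.071), np.float64(-0.159), np.float64(0.03)), (61, np.float64(-0.068), np.float64(0.072), np.float64(-0.153), np.float64(0.012))]
-0.34 [(1675, np.float64(-0.081), np.float64(0.073), np.float64(-0.16), np.float64(0.052)), (340, np.float64(-0.075), np.float64(0.07), np.float64(-0.16), np.float64(0.032))]
-0.32 [(858, np.float64(-0.085), np.float64(0.068), np.float64(-0.16), np.float64(0.059)), (133, np.float64(-0.08), np.float64(-0.058), np.float64(-0.159), np.float64(0.05))]
-0.3 [(631, np.float64(-0.084), np.float64(0.066), np.float64(-0.159), np.float64(0.059)), (129, np.float64(-0.079), np.float64(-0.059), np.float64(-0.158), np.float64(0.045))]
-0.28 [(443, np.float64(-0.083), np.float64(0.057), np.float64(-0.159), np.float64(0.054)), (116, np.float64(-0.08), np.float64(-0.059), np.float64(-0.16), np.float64(0.036))]
-0.26 [(352, np.float64(-0.075), np.float64(0.058), np.float64(-0.158), np.float64(0.049)), (107, np.float64(-0.074), np.float64(-0.023), np.float64(-0.16),
[... 1901 characters left out ...]
011), np.float64(-0.073), np.float64(0.158))]
-0.02 [(78, np.float64(-0.091), np.float64(0.009), np.float64(-0.062), np.float64(0.132)), (131, np.float64(-0.156), np.float64(0.011), np.float64(-0.072), np.float64(0.16))]
scene shelf front [-0.084 -0.079 -0.076]
-0.18 494 0.419 -0.031
-0.14 648 0.424 -0.053
-0.1 518 0.417 -0.062
-0.06 393 0.415 -0.058
-0.02 447 0.36 -
0.02 495 0.371 -0.021
0.06 462 0.374 -0.051
0.1 437 0.374 -0.052
0.14 386 0.368 -
0.18 317 0.361 -
side shelf front [-0.093 -0.09  -0.088]
-0.18 124 0.359 -
-0.14 326 0.421 -0.062
-0.1 237 0.411 -0.068
-0.06 203 0.411 -0.071
-0.02 157 0.356 -
0.02 159 0.367 -
0.06 172 0.369 -
0.1 156 0.37 -0.051
0.14 119 0.367 -
0.18 110 0.356 -
```

Upright with a grip near the bin's front (x≈-55), the body and flange stay in front of the shelf edge, and the wrist clears over it. The camera side (tool +x) must then face away from the panel. First the syringe, approached around the rack.

Emit:
{"name": "move_arm", "arguments": {"commands": [{"dx": -0.005, "dy": -0.039}, {"dx": -0.005, "dy": -0.039}, {"dx": -0.005, "dy": -0.039}, {"dx": -0.005, "dy": -0.039}, {"dx": -0.005, "dy": -0.039}, {"dx": -0.029, "dy": -0.028}, {"dx": -0.029, "dy": -0.028}, {"dx": -0.029, "dy": -0.028}, {"dx": -0.029, "dy": -0.028}, {"dx": -0.029, "dy": -0.028}, {"dx": -0.029, "dy": -0.028}, {"dx": -0.029, "dy": -0.028}], "jaw": 0.093}}

```text
invalid input
```

```bash
cat >> h.py <<'E'
def go(x,y,z,psi=None):
    s=read_state();Rt=R.from_euler('xyz',s['ee_rot'],degrees=True).as_matrix();d=Rt.T@(np.array([x,y,z])-s['eef_pos'])
    print('t',round(s['t'],2),'pos',s['eef_pos'].round(4),'rot',s['ee_rot'].round(2),'open',round(s['opening'],4),'F',s['wrist_force'].round(1),'j',s['joints'].round(0))
    print('tool shift',d.round(4),'rows>=',np.linalg.norm(d)/.0417, '' if psi is None else 'roll rad %.4f'%np.radians((s['ee_rot'][2]-psi+180)%360-180))
E
python3 -c "
from h import *;go(.44,-.2,.2,183)"
```

```text
t 1.4 pos [0.2509 0.6267 0.2186] rot [180.    -0.   158.18] open 0.093 F [-0.5 -0.8  0.5] j [66.  7. 83.  0. 91. -2.]
tool shift [-0.4828 -0.6971  0.0186] rows>= 20.340741797061163 roll rad -0.4332
```

Emit:
{"name": "move_arm", "arguments": {"commands": [{"dx": -0.005, "dy": -0.039, "dz": 0, "roll": 0}, {"dx": -0.005, "dy": -0.039, "dz": 0, "roll": 0}, {"dx": -0.005, "dy": -0.039, "dz": 0, "roll": 0}, {"dx": -0.005, "dy": -0.039, "dz": 0, "roll": 0}, {"dx": -0.005, "dy": -0.039, "dz": 0, "roll": 0}, {"dx": -0.029, "dy": -0.028, "dz": 0, "roll": 0}, {"dx": -0.029, "dy": -0.028, "dz": 0, "roll": 0}, {"dx": -0.029, "dy": -0.028, "dz": 0, "roll": 0}, {"dx": -0.029, "dy": -0.028, "dz": 0, "roll": 0}, {"dx": -0.029, "dy": -0.028, "dz": 0, "roll": 0}, {"dx": -0.029, "dy": -0.028, "dz": 0, "roll": 0}, {"dx": -0.029, "dy": -0.028, "dz": 0, "roll": 0}], "jaw": 0.093}}

```text
t: 2.4
eef_pos: [0.313, 0.1686, 0.2146]
ee_rot: [-179.9, 0.1, 158.9]
wrist_force: [1.0, 0.4, -0.4]
opening: 0.093
```

```bash
python3 -c "
from h import *;go(.44,-.2,.2,183)"
```

```text
t 2.4 pos [0.313  0.1686 0.2146] rot [-1.7987e+02  1.4000e-01  1.5889e+02] open 0.093 F [ 1.   0.4 -0.4] j [ 24. -36. 118.  -0.  98. -45.]
tool shift [-0.2512 -0.2981  0.0159] rows>= 9.3561849793588 roll rad -0.4208
```

Emit:
{"name": "move_arm", "arguments": {"commands": [{"dx": -0.025, "dy": -0.03, "dz": 0.001, "roll": 0}, {"dx": -0.025, "dy": -0.03, "dz": 0.001, "roll": 0}, {"dx": -0.025, "dy": -0.03, "dz": 0.001, "roll": 0}, {"dx": -0.025, "dy": -0.03, "dz": 0.001, "roll": 0}, {"dx": -0.025, "dy": -0.03, "dz": 0.001, "roll": 0}, {"dx": -0.025, "dy": -0.03, "dz": 0.001, "roll": 0}, {"dx": -0.025, "dy": -0.03, "dz": 0.001, "roll": 0}, {"dx": -0.025, "dy": -0.03, "dz": 0.001, "roll": 0}, {"dx": -0.025, "dy": -0.03, "dz": 0.001, "roll": 0}, {"dx": -0.025, "dy": -0.03, "dz": 0.001, "roll": -0.12}, {"dx": 0, "dy": 0, "dz": 0, "roll": -0.12}, {"dx": 0, "dy": 0, "dz": 0, "roll": -0.12}]}}

```text
t: 3.4
eef_pos: [0.4376, -0.2238, 0.2087]
ee_rot: [-179.8, 0.7, 179.5]
wrist_force: [-0.0, -0.8, -0.3]
opening: 0.0934
```

Run:
```python
from h import *
go(.451,-.209,.08,183)
p,d,c=snap('wrist','w1.png');P=w(c,d);np.savez('w1.npz',p=p,P=P,d=d)
for f in(look_for,tip_of):print([(np.round(r['centre'],3).tolist(),round(r['conf'],2)) for r in f('wrist','red_syringe')])
print([(np.round(r['centre'],3).tolist(),round(r['conf'],2)) for t in ('bin_in','bin_grip','bin_lip') for r in tip_of('wrist',t)])
m=(d>0)&(P[...,2]>.005)&(P[...,2]<.03)&(np.hypot(P[...,0]-.452,P[...,1]+.208)<.08)
q=P[m][:,:2];mc,(wd,hh),an=cv2.minAreaRect(q.astype(np.float32));print(len(q),mc,wd,hh,an)
pi=p.astype(int);rd=m&(pi[...,0]>pi[...,1]+60)
u,s,v=np.linalg.svd(q-q.mean(0));print(np.degrees(np.arctan2(v[0,1],v[0,0])),q.mean(0))
```

```text
t 3.4 pos [ 0.4376 -0.2238  0.2087] rot [-179.79    0.69  179.48] open 0.0934 F [-0.  -0.8 -0.3] j [ -30.  -17.  106.    0.   91. -120.]
tool shift [-0.0117  0.0154  0.1288] rows>= 3.1234595576530886 roll rad -0.0614
[([0.354, -0.066, 0.018], 0.91), ([0.632, -0.158, 0.021], 0.77), ([0.45, -0.204, 0.017], 0.68)]
[([0.635, -0.16, 0.0], 0.92), ([0.453, -0.207, 0.0], 0.81), ([0.355, -0.064, 0.0], 0.58), ([0.496, -0.07, -0.002], 0.43)]
[([0.494, -0.069, 0.0], 0.81), ([0.454, -0.209, 0.002], 0.41), ([0.488, -0.064, 0.03], 0.66), ([0.489, -0.0, 0.063], 0.81)]
1568 (0.4499649703502655, -0.17533741891384125) 0.0999278798699379 0.09073413163423538 3.2821359634399414
-127.31282924657256 [ 0.45585856 -0.19401909]
```

View pics/w1.png

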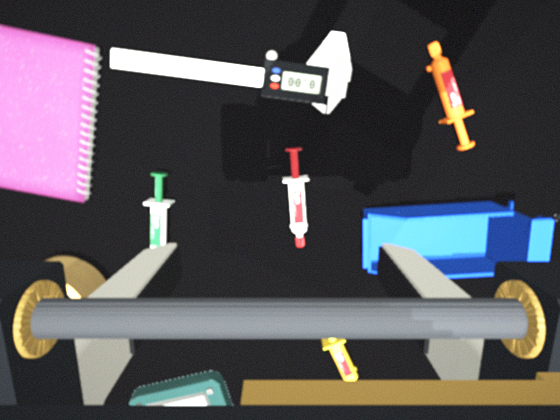

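The wrist view shows the red syringe from (293,150) to (300,245), flange at (296,180), and the bin at (365–555, 205–275). Next: the syringe's axis, and the bin pose from its pixels.

Run:
```python
from h import *
z=np.load('w1.npz');P=z['P'];d=z['d'];p=z['p'].astype(int)
v,u=np.mgrid[0:420,0:560]
m=(d>0)&(u>275)&(u<318)&(v>143)&(v<250)&(P[...,2]>.004)
q=P[m][:,:2];print(len(q),'rect',cv2.minAreaRect(q.astype(np.float32)))
m=m&(v>190)&(v<232);q=P[m][:,:2];print('barrel',q.mean(0),np.polyfit(q[:,0],q[:,1],1),P[m][:,2].max())
b=(d>0)&(p[...,2]>p[...,0]+60)&(u>350)&(P[...,2]>.003)&(P[...,2]<.09)
for lo,hi in((.035,.05),(.064,.076)):
    k=b&(P[...,2]>lo)&(P[...,2]<hi);print(lo,k.sum(),cv2.minAreaRect(P[k][:,:2].astype(np.float32)),np.percentile(P[k],[2,98],axis=0).round(3).tolist())
print(cv2.minAreaRect(P[b][:,:2].astype(np.float32)))
```

```text
1241 rect ((0.45162177085876465, -0.2099556028842926), (0.02402796968817711, 0.10007920116186142), 89.33785247802734)
barrel [ 0.46356126 -0.20800255] [ 0.06271982 -0.23707703] 0.020710735713460326
0.035 1459 ((0.49261197447776794, -0.06531411409378052), (0.062345027923583984, 0.11189241707324982), 2.6060492992401123) [[0.46, -0.114, 0.035], [0.522, -0.011, 0.049]]
0.064 1096 ((0.4778284430503845, -0.003100297413766384), (0.03887751325964928, 0.020649708807468414), 2.855842351913452) [[0.459, -0.013, 0.065], [0.495, 0.006, 0.071]]
((0.4916480779647827, -0.04569177329540253), (0.06259606778621674, 0.1962834596633911), 2.8721086978912354)
```

Emit:
{"name": "move_arm", "arguments": {"commands": [{"dx": -0.004, "dy": 0.004, "dz": 0.01, "roll": -0.022}, {"dx": -0.004, "dy": 0.004, "dz": 0.02, "roll": -0.022}, {"dx": -0.004, "dy": 0.004, "dz": 0.03, "roll": 0}, {"dx": -0.004, "dy": 0.004, "dz": 0.03, "roll": 0}, {"dx": 0, "dy": 0, "dz": 0.03, "roll": 0}, {"dx": 0, "dy": 0, "dz": 0.03, "roll": 0}, {"dx": 0, "dy": 0, "dz": 0.02, "roll": 0}, {"dx": 0, "dy": 0, "dz": 0, "roll": 0}], "jaw": 0.05}}

```text
t: 4.37
eef_pos: [0.4587, -0.1997, 0.032]
ee_rot: [-179.5, 1.2, -178.3]
wrist_force: [-0.4, 0.6, -0.7]
opening: 0.0505
```

```bash
python3 -c "
from h import *;go(.455,-.209,.004,182)"
```

```text
t 4.37 pos [ 0.4587 -0.1997  0.032 ] rot [-179.52    1.19 -178.33] open 0.0505 F [-0.4  0.6 -0.7] j [ -27.  -10.  116.    0.   72. -118.]
tool shift [ 0.0046 -0.009   0.028 ] rows>= 0.7140302552273882 roll rad -0.0057
```

Emit:
{"name": "move_arm", "arguments": {"commands": [{"dx": 0.0025, "dy": -0.005, "dz": 0.008, "roll": 0}, {"dx": 0.002, "dy": -0.004, "dz": 0.01, "roll": 0}, {"dx": 0, "dy": 0, "dz": 0.008, "roll": 0}, {"dx": 0, "dy": 0, "dz": 0.001, "roll": 0}]}}

```text
t: 4.7
eef_pos: [0.4557, -0.2091, 0.0048]
ee_rot: [-179.5, 1.3, -178.3]
wrist_force: [-0.1, -0.2, -1.0]
opening: 0.05
```

```bash
python3 -c "
from h import *;go(.455,-.209,.004,182)"
```

```text
t 4.7 pos [ 0.4557 -0.2091  0.0048] rot [-179.46    1.31 -178.29] open 0.05 F [-0.1 -0.2 -1. ] j [ -28.   -8.  118.    0.   69. -119.]
tool shift [0.0008 0.0001 0.0008] rows>= 0.026906780021382345 roll rad -0.0051
```

Close on it and lift.

Emit:
{"name": "move_arm", "arguments": {"commands": [{"dx": 0, "dy": 0, "dz": 0, "roll": 0}, {"dx": 0, "dy": 0, "dz": 0, "roll": 0}, {"dx": 0, "dy": 0, "dz": 0, "roll": 0}, {"dx": 0, "dy": 0, "dz": 0, "roll": 0}, {"dx": 0, "dy": 0, "dz": 0, "roll": 0}, {"dx": 0, "dy": 0, "dz": -0.01, "roll": 0}, {"dx": 0, "dy": 0, "dz": -0.025, "roll": 0}, {"dx": 0, "dy": 0, "dz": -0.03, "roll": 0}, {"dx": 0, "dy": 0, "dz": -0.03, "roll": 0}, {"dx": 0, "dy": 0, "dz": -0.025, "roll": 0}], "jaw": 0.0, "force": 15}}

```text
t: 5.53
eef_pos: [0.4513, -0.2073, 0.1296]
ee_rot: [-179.6, 1.1, -178.3]
wrist_force: [0.9, -0.2, 0.1]
opening: 0.0004
```

```bash
python3 -c "
from h import *;go(.494,-.07,.13,92.7)"
```

```text
t 5.53 pos [ 0.4513 -0.2073  0.1296] rot [-179.59    1.1  -178.34] open 0.0004 F [ 0.9 -0.2  0.1] j [ -28.  -15.  111.    0.   82. -119.]
tool shift [-0.0467  0.136  -0.0004] rows>= 3.447295031980625 roll rad 1.5526
```

The fingers shut on nothing, so I'll look.

Run:
```python
from h import *
p,d,c=snap('wrist','w2.png');P=w(c,d);np.savez('w2.npz',p=p,P=P,d=d)
s=read_state();print(s['t'],s['eef_pos'],s['opening'])
p2,d2,c2=snap('side','s2.png');cv2.imwrite('pics/w2s.png',np.hstack([p,cv2.resize(p2[215:345,200:280],(240,420))])[:,:,::-1])
print([(np.round(r['centre'],3).tolist(),round(r['conf'],2)) for r in tip_of('side','red_syringe')])
```

```text
5.5833 [ 0.45279929 -0.20805904  0.13500241] 0.0008148363993589553
[([0.449, -0.212, 0.004], 0.73), ([0.361, -0.068, -0.002], 0.64), ([0.628, -0.162, 0.001], 0.56)]
```

View pics/w2s.png

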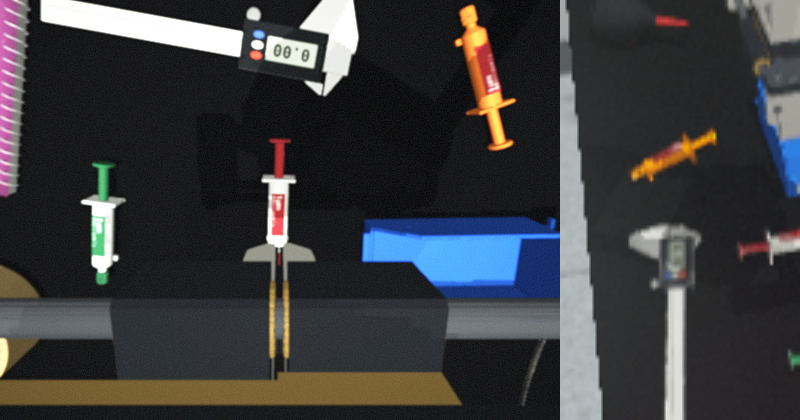

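Run:
```python
from h import *
z=np.load('w2.npz');P=z['P'];d=z['d']
v,u=np.mgrid[0:420,0:560]
m=(d>0)&(u>255)&(u<305)&(v>135)&(v<242)&(P[...,2]>.004)&(P[...,2]<.03)
q=P[m][:,:2];print(len(q),'rect',cv2.minAreaRect(q.astype(np.float32)),q.min(0),q.max(0))
m=m&(v>190);q=P[m][:,:2];a=np.polyfit(q[:,0],q[:,1],1);print('barrel',q.mean(0),np.degrees(np.arctan(a[0])),np.polyval(a,.454),P[m][:,2].max())
go(.454,np.polyval(a,.454),.003,182)
```

```text
1743 rect ((0.44284605979919434, -0.211226224899292), (0.02455361932516098, 0.0813392624258995), 85.57290649414062) [ 0.40248976 -0.22269826] [ 0.48430603 -0.19806642]
barrel [ 0.46119186 -0.21028201] 0.07009250240845642 -0.21029080385639828 0.020949968724926465
t 5.68 pos [ 0.4522 -0.2078  0.1298] rot [-179.49    1.27 -178.34] open 0.0002 F [-0.1  0.1 -0.7] j [ -28.  -15.  111.    0.   82. -119.]
tool shift [ 0.0011 -0.0014  0.1268] rows>= 3.041422627681524 roll rad -0.0059
```

Emit:
{"name": "move_arm", "arguments": {"commands": [{"dx": 0, "dy": 0, "dz": 0, "roll": 0}, {"dx": 0, "dy": 0, "dz": 0, "roll": 0}, {"dx": 0.001, "dy": -0.002, "dz": 0.015, "roll": 0}, {"dx": 0, "dy": 0, "dz": 0.025, "roll": 0}, {"dx": 0, "dy": 0, "dz": 0.025, "roll": 0}, {"dx": 0, "dy": 0, "dz": 0.025, "roll": 0}, {"dx": 0, "dy": 0, "dz": 0.015, "roll": 0}, {"dx": 0, "dy": 0, "dz": 0.013, "roll": 0}, {"dx": 0, "dy": 0, "dz": 0.004, "roll": 0}, {"dx": 0, "dy": 0, "dz": 0, "roll": 0}], "jaw": 0.045}}

```text
t: 6.52
eef_pos: [0.4515, -0.2096, 0.0002]
ee_rot: [-179.7, 0.9, -178.3]
wrist_force: [-6.5, -0.2, 22.1]
opening: 0.0449
```

```bash
python3 -c "
from h import *;go(.454,-.2103,.002,182)"
```

```text
t 6.52 pos [ 4.515e-01 -2.096e-01  2.000e-04] rot [-179.67    0.94 -178.33] open 0.0449 F [-6.5 -0.2 22.1] j [ -28.   -8.  118.    0.   69. -120.]
tool shift [-0.0025 -0.0008 -0.0017] rows>= 0.07601244488870025 roll rad -0.0058
```

Touching the table, so I'll raise 2 mm and close, waiting in place.

Emit:
{"name": "move_arm", "arguments": {"commands": [{"dx": -0.002, "dy": 0, "dz": -0.002, "roll": 0}, {"dx": 0, "dy": 0, "dz": 0, "roll": 0}, {"dx": 0, "dy": 0, "dz": 0, "roll": 0}, {"dx": 0, "dy": 0, "dz": 0, "roll": 0}, {"dx": 0, "dy": 0, "dz": 0, "roll": 0}, {"dx": 0, "dy": 0, "dz": 0, "roll": 0}], "jaw": 0.0, "force": 15}}

```text
t: 7.02
eef_pos: [0.4523, -0.2089, 0.0009]
ee_rot: [-179.8, 0.8, -178.3]
wrist_force: [0.3, -0.7, 2.6]
opening: 0.0146
```

Held at 14.6 mm. Wait a little longer, then lift slowly.

Emit:
{"name": "move_arm", "arguments": {"commands": [{"dx": 0, "dy": 0, "dz": 0, "roll": 0}, {"dx": 0, "dy": 0, "dz": 0, "roll": 0}, {"dx": 0, "dy": 0, "dz": -0.005, "roll": 0}, {"dx": 0, "dy": 0, "dz": -0.01, "roll": 0}, {"dx": 0, "dy": 0, "dz": -0.02, "roll": 0}, {"dx": 0, "dy": 0, "dz": -0.02, "roll": 0}, {"dx": 0, "dy": 0, "dz": -0.025, "roll": 0}, {"dx": 0, "dy": 0, "dz": -0.025, "roll": 0}, {"dx": 0, "dy": 0, "dz": -0.025, "roll": 0}]}}

```text
t: 7.77
eef_pos: [0.4473, -0.2069, 0.1341]
ee_rot: [180.0, 0.3, -178.3]
wrist_force: [0.4, -0.0, 0.1]
opening: 0.0145
```

```bash
python3 -c "
from h import *;go(.494,-.068,.12,92.7)"
```

```text
t 7.77 pos [ 0.4473 -0.2069  0.1341] rot [ 179.96    0.28 -178.34] open 0.0145 F [ 0.4 -0.   0.1] j [ -28.  -15.  111.    0.   84. -120.]
tool shift [-0.0506  0.1374  0.0145] rows>= 3.5293251623174404 roll rad 1.5527
```

Emit:
{"name": "move_arm", "arguments": {"commands": [{"dx": -0.01, "dy": 0.0265, "dz": 0, "roll": 0}, {"dx": -0.01, "dy": 0.0265, "dz": 0, "roll": 0}, {"dx": -0.01, "dy": 0.0265, "dz": 0, "roll": 0}, {"dx": -0.01, "dy": 0.0265, "dz": 0, "roll": 0}, {"dx": -0.01, "dy": 0.0265, "dz": 0, "roll": 0}, {"dx": 0, "dy": 0, "dz": 0, "roll": 0.12}, {"dx": 0, "dy": 0, "dz": 0, "roll": 0.12}, {"dx": 0, "dy": 0, "dz": 0, "roll": 0.12}, {"dx": 0, "dy": 0, "dz": 0, "roll": 0.12}, {"dx": 0, "dy": 0, "dz": 0, "roll": 0.12}, {"dx": 0, "dy": 0, "dz": 0, "roll": 0.12}, {"dx": 0, "dy": 0, "dz": 0, "roll": 0.12}]}}

```text
t: 8.77
eef_pos: [0.4966, -0.0667, 0.1543]
ee_rot: [179.3, 1.0, 131.7]
wrist_force: [-0.3, 1.1, -0.5]
opening: 0.0144
```

Emit:
{"name": "move_arm", "arguments": {"commands": [{"dx": 0, "dy": 0, "dz": 0, "roll": 0.12}, {"dx": 0, "dy": 0, "dz": 0, "roll": 0.12}, {"dx": 0, "dy": 0, "dz": 0, "roll": 0.12}, {"dx": 0, "dy": 0, "dz": 0, "roll": 0.12}, {"dx": 0, "dy": 0, "dz": 0, "roll": 0.12}, {"dx": 0, "dy": 0, "dz": 0, "roll": 0.1}, {"dx": 0, "dy": 0, "dz": 0, "roll": 0}]}}

```text
t: 9.35
eef_pos: [0.4956, -0.0665, 0.1609]
ee_rot: [178.6, 0.3, 89.5]
wrist_force: [-0.8, -0.1, -0.3]
opening: 0.0144
```

```bash
python3 -c "
from h import *;go(.493,-.073,.055,92.7)"
```

```text
t 9.35 pos [ 0.4956 -0.0665  0.1609] rot [178.59   0.31  89.5 ] open 0.0144 F [-0.8 -0.1 -0.3] j [-11. -15. 109.  -0.  85. -10.]
tool shift [-0.0059 -0.0052  0.1058] rows>= 2.5444891912667513 roll rad -0.0558
```

Emit:
{"name": "move_arm", "arguments": {"commands": [{"dx": -0.003, "dy": -0.0025, "dz": 0.015, "roll": -0.028}, {"dx": -0.003, "dy": -0.0025, "dz": 0.025, "roll": -0.028}, {"dx": 0, "dy": 0, "dz": 0.025, "roll": 0}, {"dx": 0, "dy": 0, "dz": 0.025, "roll": 0}, {"dx": 0, "dy": 0, "dz": 0.017, "roll": 0}, {"dx": 0, "dy": 0, "dz": 0.003, "roll": 0}, {"dx": 0, "dy": 0, "dz": 0, "roll": 0}]}}

```text
t: 9.93
eef_pos: [0.4944, -0.0737, 0.053]
ee_rot: [178.3, 0.5, 94.3]
wrist_force: [-0.5, -0.1, 0.2]
opening: 0.0144
```

```bash
python3 -c "
from h import *;go(.493,-.073,.048,92.7)"
```

```text
t 9.93 pos [ 0.4944 -0.0737  0.053 ] rot [178.25   0.53  94.3 ] open 0.0144 F [-0.5 -0.1  0.2] j [-11. -11. 116.  -0.  74. -16.]
tool shift [ 0.0009 -0.0015  0.005 ] rows>= 0.12640822166617635 roll rad 0.0279
```

Emit:
{"name": "move_arm", "arguments": {"commands": [{"dx": 0.001, "dy": -0.0015, "dz": 0.004, "roll": 0.02}, {"dx": 0, "dy": 0, "dz": 0, "roll": 0}]}}

```text
t: 10.1
eef_pos: [0.4934, -0.0729, 0.0507]
ee_rot: [178.2, 0.5, 93.2]
wrist_force: [-0.2, -0.5, -0.1]
opening: 0.0143
```

Emit:
{"name": "move_arm", "arguments": {"commands": [{"dx": 0, "dy": 0, "dz": 0, "roll": 0}, {"dx": 0, "dy": 0, "dz": 0, "roll": 0}, {"dx": 0, "dy": 0, "dz": 0, "roll": 0}, {"dx": 0, "dy": 0, "dz": 0, "roll": 0}, {"dx": 0, "dy": 0, "dz": 0, "roll": 0}, {"dx": 0, "dy": 0, "dz": 0, "roll": 0}, {"dx": 0, "dy": 0, "dz": -0.01, "roll": 0}], "jaw": 0.093}}

```text
t: 10.68
eef_pos: [0.494, -0.0729, 0.0638]
ee_rot: [178.0, 0.6, 93.3]
wrist_force: [-0.9, -0.0, 0.2]
opening: 0.0565
```

Run:
```python
from h import *
go(.4925,-.067,.02,92.7)
p,d,c=snap('side','s3.png');np.savez('s3.npz',p=p,P=w(c,d),d=d)
q,_,_=snap('wrist','w3.png')
cv2.imwrite('pics/c3.png',np.hstack([cv2.resize(p[200:310,230:340],(420,420),interpolation=2),cv2.resize(q,(380,285))[:, :] if 0 else cv2.copyMakeBorder(cv2.resize(q,(380,285)),0,135,0,0,0)])[:,:,::-1])
for t in('red_syringe','blue_bin'):print([(np.round(r['centre'],3).tolist(),round(r['conf'],2)) for r in tip_of('side',t)])
```

```text
t 10.68 pos [ 0.494  -0.0729  0.0638] rot [177.98   0.57  93.29] open 0.0565 F [-0.9 -0.   0.2] j [-11. -12. 115.  -0.  75. -15.]
tool shift [ 0.0065 -0.0027  0.0437] rows>= 1.0617440295989027 roll rad 0.0103
[([0.491, -0.074, 0.004], 0.47), ([0.492, -0.076, -0.002], 0.47), ([0.358, -0.07, -0.001], 0.44), ([0.628, -0.158, 0.002], 0.42), ([0.494, -0.074, -0.001], 0.29)]
[([0.494, -0.073, -0.0], 0.7)]
```

View pics/c3.png

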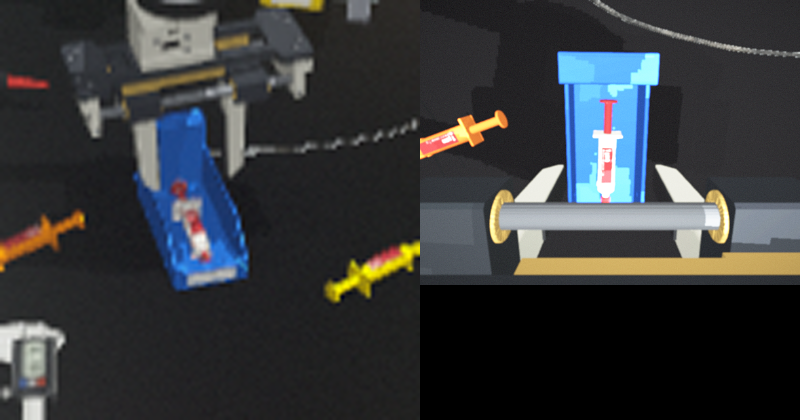

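The red syringe lies fully inside the bin: side crop (165–215, 180–260), and it also shows inside in the wrist view. Next I grip the bin at its balance point and turn it on the worktop so it can be regripped with the camera side facing out. First a check of what is nearby.

Run:
```python
from h import *
z=np.load('s3.npz');P=z['P'];p=z['p'].astype(int)
# bright/red things in region x .35-.65,y -.02-.25 near the table
m=(z['d']>0)&(P[...,0]>.35)&(P[...,0]<.7)&(P[...,1]>-.0)&(P[...,1]<.22)&(P[...,2]<.06)
br=m&((p.max(-1)>90)|(P[...,2]>.008))
H=np.zeros((11,18),int);np.add.at(H,(((P[br][:,1])//.02).astype(int).clip(0,10),((P[br][:,0]-.35)//.02).astype(int).clip(0,17)),1)
print('rows y 0..; cols x .35..');print(H)
```

```text
rows y 0..; cols x .35..
[[ 0  0  0  0  0  1  0  0  0  0  0  0  0  2  1  1  1  0]
 [ 0  0  0  0  0  1  0  0  0  5  1 10  1  2  1  1  3  3]
 [ 0  0  0  0  0  0  0  0  0  0  0  1  0  0  0  0  0  0]
 [ 0  0  0  0  0  0  0  0  0  0  0  0  0  0  0  0  0  0]
 [ 0  0  0  0  0  0  0  0  0  1  0  0  0  0  0  0  0  0]
 [ 0  0  0  0  0  0  0  0  4  2  0  0  0  0  1  0  0  0]
 [ 1  2  3  0  0  0  0  0  0  0  0  0  0  0  0  0  0  0]
 [29  9  0  0  0  0  0  0  0  0  1  0  0  0  0  0  0  0]
 [ 2  0  0  0  0  0  0  0  0  0  0  0  0  0  0  1  2  0]
 [ 0  5  3  0  0  0  0  0  0  0  0  0  0  0 14 12  7  0]
 [ 0  0  0  0  0  0  0  0  0  0  0  0  0  2  4  0  2  1]]
```

Emit:
{"name": "move_arm", "arguments": {"commands": [{"dx": 0.003, "dy": -0.0015, "dz": 0, "roll": 0}, {"dx": 0.003, "dy": -0.0015, "dz": 0, "roll": 0}, {"dx": 0, "dy": 0, "dz": 0, "roll": 0}, {"dx": 0, "dy": 0, "dz": 0, "roll": 0}, {"dx": 0, "dy": 0, "dz": 0, "roll": 0}, {"dx": 0, "dy": 0, "dz": 0, "roll": 0}, {"dx": 0, "dy": 0, "dz": 0, "roll": 0}], "jaw": 0.093}}

```text
t: 11.47
eef_pos: [0.4909, -0.0664, 0.0647]
ee_rot: [177.9, 0.6, 93.3]
wrist_force: [0.1, 0.0, 0.2]
opening: 0.0931
```

```bash
python3 -c "
from h import *;go(.4925,-.067,.014,92.7)"
```

```text
t 11.47 pos [ 0.4909 -0.0664  0.0647] rot [177.85   0.6   93.3 ] open 0.0931 F [0.1 0.  0.2] j [-11. -13. 116.  -0.  75. -14.]
tool shift [-0.0002 -0.0004  0.0508] rows>= 1.2173180716307201 roll rad 0.0105
```

Emit:
{"name": "move_arm", "arguments": {"commands": [{"dx": 0, "dy": 0, "dz": 0.015, "roll": 0}, {"dx": 0, "dy": 0, "dz": 0.02, "roll": 0}, {"dx": 0, "dy": 0, "dz": 0.015, "roll": 0}, {"dx": 0, "dy": 0, "dz": 0, "roll": 0}]}}

```text
t: 11.8
eef_pos: [0.4939, -0.0672, 0.0144]
ee_rot: [177.7, 0.6, 93.3]
wrist_force: [-1.4, -0.0, -0.7]
opening: 0.0932
```

Emit:
{"name": "move_arm", "arguments": {"commands": [{"dx": 0, "dy": 0, "dz": 0, "roll": 0}, {"dx": 0, "dy": 0, "dz": 0, "roll": 0}, {"dx": 0, "dy": 0, "dz": 0, "roll": 0}, {"dx": 0, "dy": 0, "dz": 0, "roll": 0}, {"dx": 0, "dy": 0, "dz": 0, "roll": 0}, {"dx": 0, "dy": 0, "dz": 0, "roll": 0}, {"dx": 0, "dy": 0, "dz": 0, "roll": 0}], "jaw": 0.05, "force": 25}}

```text
t: 12.38
eef_pos: [0.495, -0.0675, 0.0179]
ee_rot: [177.5, 0.7, 93.3]
wrist_force: [-0.4, -0.6, -2.5]
opening: 0.0624
```

```bash
python3 -c "
from h import *;go(.4575,.0505,.05,65)"
```

```text
t 12.38 pos [ 0.495  -0.0675  0.0179] rot [177.54   0.68  93.28] open 0.0624 F [-0.4 -0.6 -2.5] j [-11. -10. 118.  -0.  69. -14.]
tool shift [ 0.1195 -0.0292 -0.0348] rows>= 3.0668908143063653 roll rad 0.4936
```

Emit:
{"name": "move_arm", "arguments": {"commands": [{"dx": 0, "dy": 0, "dz": -0.01, "roll": 0}, {"dx": 0, "dy": 0, "dz": -0.015, "roll": 0}, {"dx": 0.02, "dy": -0.005, "dz": -0.005, "roll": 0}, {"dx": 0.025, "dy": -0.006, "dz": 0, "roll": 0}, {"dx": 0.025, "dy": -0.006, "dz": 0, "roll": 0}, {"dx": 0.025, "dy": -0.006, "dz": 0, "roll": 0}, {"dx": 0.02, "dy": -0.005, "dz": 0, "roll": 0}, {"dx": 0, "dy": 0, "dz": 0, "roll": 0.12}, {"dx": 0, "dy": 0, "dz": 0, "roll": 0.12}, {"dx": 0, "dy": 0, "dz": 0, "roll": 0.12}, {"dx": 0, "dy": 0, "dz": 0, "roll": 0.12}, {"dx": 0, "dy": 0, "dz": 0, "roll": 0}]}}

```text
t: 13.38
eef_pos: [0.4573, 0.0515, 0.0552]
ee_rot: [177.3, -0.7, 64.6]
wrist_force: [0.8, -0.3, -1.9]
opening: 0.0624
```

```bash
python3 -c "
from h import *;go(.4575,.0505,.014,65)"
```

```text
t 13.38 pos [0.4573 0.0515 0.0552] rot [177.33  -0.72  64.57] open 0.0624 F [ 0.8 -0.3 -1.9] j [  4. -18. 121.  -1.  74.  29.]
tool shift [-0.0013 -0.0013  0.0412] rows>= 0.9888990027291429 roll rad -0.0074
```

Lower it onto the table and release.

Emit:
{"name": "move_arm", "arguments": {"commands": [{"dx": 0, "dy": 0, "dz": 0.015, "roll": 0}, {"dx": 0, "dy": 0, "dz": 0.015, "roll": 0}, {"dx": 0, "dy": 0, "dz": 0.007, "roll": 0}, {"dx": 0, "dy": 0, "dz": 0.005, "roll": 0}, {"dx": 0, "dy": 0, "dz": 0.002, "roll": 0}]}}

```text
t: 13.8
eef_pos: [0.4626, 0.0514, 0.0196]
ee_rot: [177.0, -0.9, 65.8]
wrist_force: [-16.0, -1.2, 23.6]
opening: 0.062
```

Emit:
{"name": "move_arm", "arguments": {"commands": [{"dx": 0, "dy": 0, "dz": 0, "roll": 0}, {"dx": 0, "dy": 0, "dz": 0, "roll": 0}, {"dx": 0, "dy": 0, "dz": 0, "roll": 0}, {"dx": 0, "dy": 0, "dz": 0, "roll": 0}, {"dx": 0, "dy": 0, "dz": 0, "roll": 0}, {"dx": 0, "dy": 0, "dz": -0.03, "roll": 0}, {"dx": 0, "dy": 0, "dz": -0.04, "roll": 0}, {"dx": 0, "dy": 0, "dz": -0.04, "roll": 0}, {"dx": 0, "dy": 0, "dz": -0.03, "roll": 0}, {"dx": 0, "dy": 0, "dz": 0, "roll": 0}], "jaw": 0.093}}

```text
t: 14.63
eef_pos: [0.4532, 0.0521, 0.1655]
ee_rot: [177.1, -0.7, 66.7]
wrist_force: [0.4, -0.1, 1.3]
opening: 0.0929
```

```bash
cat >> h.py <<'E'
def binpose(P,d,p):
    p=p.astype(int)
    b=(d>0)&(p[...,2]>p[...,0]+60)&(P[...,2]>.003)&(P[...,2]<.09)&(np.hypot(P[...,0]-.455,P[...,1]-.045)<.13)
    k=b&(P[...,2]>.035)&(P[...,2]<.05)
    print(k.sum(),'rim',cv2.minAreaRect(P[k][:,:2].astype(np.float32)),'all',cv2.minAreaRect(P[b][:,:2].astype(np.float32)))
E
python3 - <<'E'
from h import *
go(.432,-.005,.17,245)
for n in('side','scene','wrist'):
    p,d,c=snap(n,n+'4.png');binpose(w(c,d),d,p)
    print(n,[(t,np.round(r['centre'],3).tolist(),round(r['conf'],2)) for t in('blue_bin','bin_lip','bin_in','bin_grip','red_syringe') for r in tip_of(n,t)[:2]])
E
```

```text
t 14.63 pos [0.4532 0.0521 0.1655] rot [177.14  -0.72  66.73] open 0.0929 F [ 0.4 -0.1  1.3] j [  4. -23. 114.  -1.  86.  27.]
tool shift [-0.0608  0.0033 -0.0051] rows>= 1.4642904917446917 roll rad -3.1115
152 rim ((0.45161429047584534, 0.04739809408783913), (0.13977819681167603, 0.06897473335266113), 66.74612426757812) all ((0.4555860757827759, 0.052228424698114395), (0.1545078307390213, 0.0780944898724556), 70.30008697509766)
side [('blue_bin', [0.46, 0.047, 0.009], 0.68), ('bin_lip', [0.472, 0.121, 0.078], 0.89), ('bin_in', [0.459, 0.047, 0.01], 0.79), ('bin_grip', [0.455, 0.057, 0.038], 0.56), ('red_syringe', [0.629, -0.16, -0.0], 0.63), ('red_syringe', [0.36, -0.067, -0.0], 0.44)]
86 rim ((0.4477112591266632, 0.03625188395380974), (0.09795215725898743, 0.06939449906349182), 66.28661346435547) all ((0.4487374722957611, 0.036568377166986465), (0.11895802617073059, 0.07653597742319107), 69.84648132324219)
scene [('blue_bin', [0.462, 0.046, 0.012], 0.78), ('blue_bin', [0.564, 0.25, 0.337], 0.49), ('bin_lip', [0.467, 0.123, 0.074], 0.84), ('bin_lip', [0.463, 0.043, 0.009], 0.65), ('bin_in', [0.46, 0.044, 0.012], 0.92), ('bin_in', [0.599, 0.324, 0.0], 0.54), ('bin_grip', [0.458, 0.056, 0.041], 0.54), ('red_syringe', [0.463, 0.044, 0.014], 0.39), ('red_syringe', [0.633, -0.163, -0.001], 0.39)]
1843 rim ((0.45197999477386475, 0.04791591688990593), (0.13476943969726562, 0.06801947951316833), 66.94770812988281) all ((0.45503726601600647, 0.05616777390241623), (0.15362538397312164, 0.08073091506958008), 68.75144958496094)
wrist [('blue_bin', [0.46, 0.045, 0.01], 0.93), ('blue_bin', [0.45, 0.058, 0.04], 0.67), ('bin_lip', [0.466, 0.121, 0.07], 0.83), ('bin_in', [0.463, 0.052, 0.009], 0.79), ('bin_grip', [0.451, 0.058, 0.039], 0.75), ('red_syringe', [0.358, -0.065, 0.001], 0.71), ('red_syringe', [0.459, 0.043, 0.013], 0.67)]
```

The bin reads about 9 mm high, as if resting on something, so I'll look.

Run:
```python
import cv2,numpy as np
a=cv2.imread('pics/side4.png')[170:290,220:345];b=cv2.imread('pics/wrist4.png')
cv2.imwrite('pics/c4.png',np.hstack([cv2.resize(a,(437,420),interpolation=2),cv2.copyMakeBorder(cv2.resize(b,(363,272)),0,148,0,0,0)]))
```

```text
(no output)
```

View pics/c4.png

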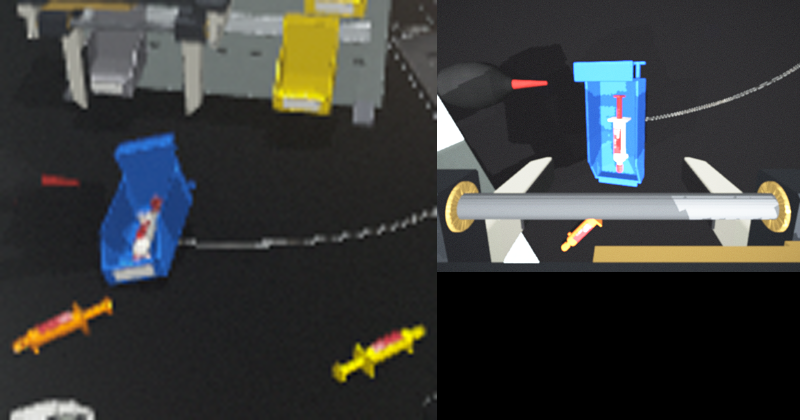

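The right edge of the bin sits on the cable end, which had been hidden by the gripper. That is harmless for regripping. I turn the gripper 180° so the camera faces away from the panel.

Emit:
{"name": "move_arm", "arguments": {"commands": [{"dx": -0.02, "dy": 0, "dz": 0, "roll": -0.12}, {"dx": -0.02, "dy": 0, "dz": 0, "roll": -0.12}, {"dx": -0.02, "dy": 0, "dz": 0, "roll": -0.12}, {"dx": 0, "dy": 0, "dz": 0, "roll": -0.12}, {"dx": 0, "dy": 0, "dz": 0, "roll": -0.12}, {"dx": 0, "dy": 0, "dz": 0, "roll": -0.12}, {"dx": 0, "dy": 0, "dz": 0, "roll": -0.12}, {"dx": 0, "dy": 0, "dz": 0, "roll": -0.12}, {"dx": 0, "dy": 0, "dz": 0, "roll": -0.12}, {"dx": 0, "dy": 0, "dz": 0, "roll": -0.12}, {"dx": 0, "dy": 0, "dz": 0, "roll": -0.12}, {"dx": 0, "dy": 0, "dz": 0, "roll": -0.12}]}}

```text
t: 16.53
eef_pos: [0.4338, -0.0081, 0.1596]
ee_rot: [179.2, 2.5, 152.2]
wrist_force: [-0.6, -0.5, 0.4]
opening: 0.0931
```

Emit:
{"name": "move_arm", "arguments": {"commands": [{"dx": 0, "dy": 0, "dz": 0, "roll": -0.12}, {"dx": 0, "dy": 0, "dz": 0, "roll": -0.12}, {"dx": 0, "dy": 0, "dz": 0, "roll": -0.12}, {"dx": 0, "dy": 0, "dz": 0, "roll": -0.12}, {"dx": 0, "dy": 0, "dz": 0, "roll": -0.12}, {"dx": 0, "dy": 0, "dz": 0, "roll": -0.12}, {"dx": 0, "dy": 0, "dz": 0, "roll": -0.12}, {"dx": 0, "dy": 0, "dz": 0, "roll": -0.12}, {"dx": 0, "dy": 0, "dz": 0, "roll": -0.12}, {"dx": 0, "dy": 0, "dz": 0, "roll": -0.12}, {"dx": 0, "dy": 0, "dz": 0, "roll": -0.12}]}}

```text
t: 17.45
eef_pos: [0.4339, -0.0081, 0.16]
ee_rot: [-177.6, 1.3, -129.0]
wrist_force: [-0.3, -0.0, 0.5]
opening: 0.0928
```

Run:
```python
from h import *
go(.432,-.005,.17,247)
p,d,c=snap('wrist','w5.png');P=w(c,d);binpose(P,d,p);np.savez('w5.npz',p=p,P=P,d=d)
for n in('wrist','side','scene'):
    if n!='wrist':snap(n,n+'5.png')
    print(n,[(t,np.round(r['centre'],3).tolist(),round(r['conf'],2)) for t in('blue_bin','bin_lip','bin_in') for r in tip_of(n,t)[:1]])
```

```text
t 17.45 pos [ 0.4339 -0.0081  0.16  ] rot [-177.62    1.27 -128.99] open 0.0928 F [-0.3 -0.   0.5] j [  -4.  -26.  117.   -0.   87. -145.]
tool shift [-0.0015  0.003  -0.0101] rows>= 0.25489096753916 roll rad -0.2792
1355 rim ((0.4517710208892822, 0.04648997634649277), (0.13414707779884338, 0.06799514591693878), 67.24765014648438) all ((0.45698967576026917, 0.054563969373703), (0.15540023148059845, 0.0806945189833641), 70.50939178466797)
wrist [('blue_bin', [0.461, 0.045, 0.009], 0.96), ('bin_lip', [0.466, 0.121, 0.071], 0.91), ('bin_in', [0.463, 0.05, 0.008], 0.92)]
side [('blue_bin', [0.462, 0.047, 0.009], 0.81), ('bin_lip', [0.472, 0.123, 0.075], 0.62), ('bin_in', [0.459, 0.048, 0.013], 0.81)]
scene [('blue_bin', [0.462, 0.045, 0.011], 0.62), ('bin_lip', [0.467, 0.124, 0.074], 0.74), ('bin_in', [0.459, 0.045, 0.014], 0.79)]
```

Emit:
{"name": "move_arm", "arguments": {"commands": [{"dx": 0, "dy": 0, "dz": 0.02, "roll": -0.09}, {"dx": 0, "dy": 0, "dz": 0.02, "roll": -0.09}, {"dx": 0, "dy": 0, "dz": 0.02, "roll": -0.09}, {"dx": 0, "dy": 0, "dz": 0, "roll": 0}]}}

```text
t: 18.38
eef_pos: [0.4375, -0.0087, 0.0995]
ee_rot: [-177.2, 0.6, -113.4]
wrist_force: [-1.2, -0.3, -0.2]
opening: 0.0925
```

```bash
python3 -c "
from h import *;go(.436,-.0045,.009,246)"
```

```text
t 18.38 pos [ 0.4375 -0.0087  0.0995] rot [-177.19    0.65 -113.42] open 0.0925 F [-1.2 -0.3 -0.2] j [  -4.  -24.  121.   -0.   80. -161.]
tool shift [-0.0023  0.0075  0.0902] rows>= 2.1720093324364833 roll rad 0.0102
```

Emit:
{"name": "move_arm", "arguments": {"commands": [{"dx": -0.0025, "dy": 0.0045, "dz": 0.02, "roll": 0}, {"dx": 0, "dy": 0.003, "dz": 0.025, "roll": 0}, {"dx": 0, "dy": 0, "dz": 0.025, "roll": 0}, {"dx": 0, "dy": 0, "dz": 0.015, "roll": 0}, {"dx": 0, "dy": 0, "dz": 0.002, "roll": 0}]}}

```text
t: 18.8
eef_pos: [0.4377, -0.0041, 0.0141]
ee_rot: [-177.0, 0.8, -114.4]
wrist_force: [-0.1, -0.1, 0.1]
opening: 0.0931
```

```bash
python3 -c "
from h import *;go(.436,-.0045,.009,246)"
```

```text
t 18.8 pos [ 0.4377 -0.0041  0.0141] rot [-176.97    0.78 -114.4 ] open 0.0931 F [-0.1 -0.1  0.1] j [  -4.  -19.  126.   -0.   70. -159.]
tool shift [0.0011 0.0016 0.005 ] rows>= 0.12932894868601866 roll rad -0.0070
```

Emit:
{"name": "move_arm", "arguments": {"commands": [{"dx": 0.001, "dy": 0.0015, "dz": 0.005, "roll": 0}, {"dx": 0, "dy": 0, "dz": 0.001, "roll": 0}, {"dx": 0, "dy": 0, "dz": 0.001, "roll": 0}, {"dx": 0, "dy": 0, "dz": 0, "roll": 0}, {"dx": 0, "dy": 0, "dz": 0, "roll": 0}, {"dx": 0, "dy": 0, "dz": 0, "roll": 0}, {"dx": 0, "dy": 0, "dz": 0, "roll": 0}, {"dx": 0, "dy": 0, "dz": 0, "roll": 0}], "jaw": 0.05, "force": 30}}

```text
t: 19.47
eef_pos: [0.4384, -0.0046, 0.0125]
ee_rot: [-176.7, 0.9, -114.8]
wrist_force: [-0.8, -0.5, -1.3]
opening: 0.0663
```

Emit:
{"name": "move_arm", "arguments": {"commands": [{"dx": 0, "dy": 0, "dz": 0, "roll": 0}, {"dx": 0, "dy": 0, "dz": 0, "roll": 0}, {"dx": 0, "dy": 0, "dz": 0, "roll": 0}, {"dx": 0, "dy": 0, "dz": -0.004, "roll": 0}, {"dx": 0, "dy": 0, "dz": -0.008, "roll": 0}, {"dx": 0, "dy": 0, "dz": -0.012, "roll": 0}, {"dx": 0, "dy": 0, "dz": -0.015, "roll": 0}, {"dx": 0, "dy": 0, "dz": -0.015, "roll": 0}, {"dx": 0, "dy": 0, "dz": 0, "roll": 0}], "jaw": 0.04, "force": 60}}

```text
t: 20.22
eef_pos: [0.4343, -0.0043, 0.0701]
ee_rot: [-176.8, 0.8, -114.8]
wrist_force: [1.0, 0.3, -1.5]
opening: 0.0656
```

Run:
```python
from h import *
go(.436,-.0045,.009,246)
for n in('side','scene','wrist'):
    p,d,c=snap(n,n+'6.png');
    print(n,[(t,np.round(r['centre'],3).tolist(),round(r['conf'],2)) for t in('blue_bin','bin_lip','bin_in','bin_grip') for r in tip_of(n,t)[:1]])
a=cv2.imread('pics/side6.png')[150:290,210:345];b=cv2.imread('pics/wrist6.png')
cv2.imwrite('pics/c6.png',np.hstack([cv2.resize(a,(405,420),interpolation=2),cv2.copyMakeBorder(cv2.resize(b,(390,292)),0,128,0,0,0)]))
```

```text
t 20.22 pos [ 0.4343 -0.0043  0.0701] rot [-176.82    0.83 -114.79] open 0.0656 F [ 1.   0.3 -1.5] j [  -4.  -23.  123.   -0.   77. -159.]
tool shift [0.0004 0.0017 0.0611] rows>= 1.4652792370315189 roll rad -0.0139
side [('bin_lip', [0.466, 0.127, 0.125], 0.74), ('bin_in', [0.456, 0.046, 0.068], 0.89), ('bin_grip', [0.45, 0.057, 0.094], 0.74)]
scene [('blue_bin', [0.455, 0.046, 0.062], 0.93), ('bin_lip', [0.461, 0.125, 0.119], 0.97), ('bin_in', [0.458, 0.046, 0.063], 0.68), ('bin_grip', [0.454, 0.058, 0.092], 0.73)]
wrist [('blue_bin', [0.455, 0.046, 0.062], 0.61), ('bin_in', [0.456, 0.051, 0.061], 0.77)]
```

View pics/c6.png

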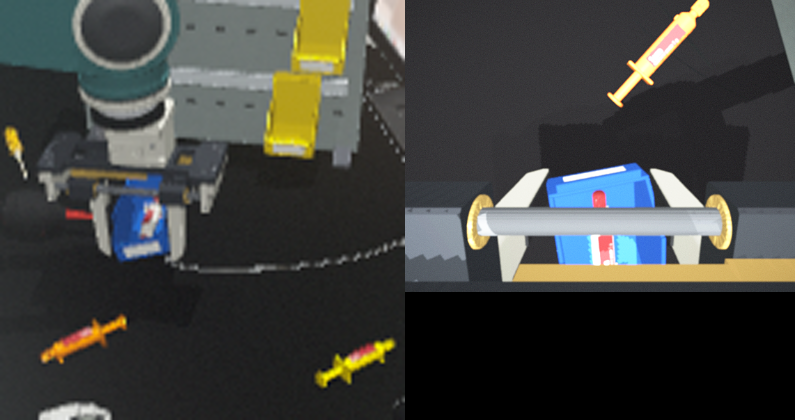

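The bin is held but still rolled about 15°. I'll set it down flat on clear table away from the cable and regrip.

Emit:
{"name": "move_arm", "arguments": {"commands": [{"dx": 0.0204, "dy": -0.016, "dz": 0, "roll": 0}, {"dx": 0.0204, "dy": -0.016, "dz": 0, "roll": 0}, {"dx": 0.0204, "dy": -0.016, "dz": 0, "roll": 0}, {"dx": 0.0204, "dy": -0.016, "dz": 0, "roll": 0}, {"dx": 0, "dy": 0, "dz": 0, "roll": 0.06}, {"dx": 0, "dy": 0, "dz": 0, "roll": 0.06}, {"dx": 0, "dy": 0, "dz": 0, "roll": 0.06}, {"dx": 0, "dy": 0, "dz": 0.015, "roll": 0}, {"dx": 0, "dy": 0, "dz": 0.015, "roll": 0}, {"dx": 0, "dy": 0, "dz": 0.012, "roll": 0}]}}

```text
t: 21.8
eef_pos: [0.464, -0.1052, 0.0291]
ee_rot: [-176.7, 1.1, -126.4]
wrist_force: [-0.1, 0.6, -1.8]
opening: 0.0656
```

Emit:
{"name": "move_arm", "arguments": {"commands": [{"dx": 0, "dy": 0, "dz": 0.006, "roll": 0}, {"dx": 0, "dy": 0, "dz": 0.004, "roll": 0}]}}

```text
t: 21.97
eef_pos: [0.4639, -0.1053, 0.0171]
ee_rot: [-176.9, 1.0, -126.4]
wrist_force: [-0.2, 0.3, -1.4]
opening: 0.0655
```

Emit:
{"name": "move_arm", "arguments": {"commands": [{"dx": 0, "dy": 0, "dz": 0.005, "roll": 0}, {"dx": 0, "dy": 0, "dz": 0.004, "roll": 0}, {"dx": 0, "dy": 0, "dz": 0.003, "roll": 0}], "force": 8}}

```text
t: 22.22
eef_pos: [0.4656, -0.1061, 0.0057]
ee_rot: [-176.7, 1.0, -126.4]
wrist_force: [0.1, -3.3, 4.6]
opening: 0.0664
```

Emit:
{"name": "move_arm", "arguments": {"commands": [{"dx": 0, "dy": 0, "dz": 0, "roll": 0}, {"dx": 0, "dy": 0, "dz": 0, "roll": 0}, {"dx": 0, "dy": 0, "dz": 0, "roll": 0}, {"dx": 0, "dy": 0, "dz": 0, "roll": 0}, {"dx": 0, "dy": 0, "dz": 0, "roll": 0}], "jaw": 0.093}}

```text
t: 22.63
eef_pos: [0.4664, -0.106, 0.0066]
ee_rot: [-176.6, 1.1, -126.4]
wrist_force: [0.3, 0.4, -0.3]
opening: 0.092
```

Run:
```python
from h import *
go(.458,-.105,.009,235)
for n in('side','scene','wrist'):
    p,d,c=snap(n,n+'7.png');
    P=w(c,d);pp=p.astype(int)
    b=(d>0)&(pp[...,2]>pp[...,0]+60)&(P[...,2]>.003)&(P[...,2]<.09)&(np.hypot(P[...,0]-.5,P[...,1]+.06)<.13)
    k=b&(P[...,2]>.03)&(P[...,2]<.05);print(k.sum(),cv2.minAreaRect(P[k][:,:2].astype(np.float32)) if k.sum()>5 else '',P[b][:,2].max() if b.any() else '')
    print(n,[(t,np.round(r['centre'],3).tolist(),round(r['conf'],2)) for t in('blue_bin','bin_lip','bin_in','bin_grip') for r in tip_of(n,t)[:1]])
```

```text
t 22.63 pos [ 0.4664 -0.106   0.0066] rot [-176.65    1.1  -126.36] open 0.092 F [ 0.3  0.4 -0.3] j [ -16.  -13.  122.   -0.   68. -159.]
tool shift [ 0.0041  0.0072 -0.0029] rows>= 0.21014109715710125 roll rad -0.0238
33 ((0.4922528862953186, -0.074380062520504), (0.07336997985839844, 0.06293947994709015), 54.41288757324219) 0.0716872285685496
side [('blue_bin', [0.5, -0.062, -0.0], 0.71), ('bin_lip', [0.544, -0.005, 0.063], 0.61), ('bin_in', [0.498, -0.063, -0.0], 0.86), ('bin_grip', [0.502, -0.056, 0.03], 0.96)]
57 ((0.514739990234375, -0.0413975790143013), (0.11351586133241653, 0.06344963610172272), 53.279117584228516) 0.07925153869420318
scene [('blue_bin', [0.5, -0.062, 0.001], 0.64), ('bin_lip', [0.538, 0.0, 0.069], 0.69), ('bin_in', [0.501, -0.062, 0.002], 0.66), ('bin_grip', [0.505, -0.052, 0.033], 0.88)]
1617 ((0.4858032763004303, -0.08372290432453156), (0.0582880936563015, 0.0624174028635025), 55.7626953125) 0.04567510781515944
wrist []
```

The bin now stands flat at origin (0.500, -0.062) with yaw about 55°. The TCP is at bin x=-55 and centred, so I grip firmly.

Emit:
{"name": "move_arm", "arguments": {"commands": [{"dx": 0, "dy": 0.001, "dz": 0, "roll": -0.03}, {"dx": 0, "dy": 0, "dz": 0, "roll": 0}, {"dx": 0, "dy": 0, "dz": 0, "roll": 0}, {"dx": 0, "dy": 0, "dz": 0, "roll": 0}, {"dx": 0, "dy": 0, "dz": 0, "roll": 0}, {"dx": 0, "dy": 0, "dz": 0, "roll": 0}, {"dx": 0, "dy": 0, "dz": 0, "roll": 0}], "jaw": 0.05, "force": 60}}

```text
t: 23.97
eef_pos: [0.4657, -0.1056, 0.0065]
ee_rot: [-176.6, 1.0, -124.8]
wrist_force: [-0.6, 0.5, -0.7]
opening: 0.0619
```

Emit:
{"name": "move_arm", "arguments": {"commands": [{"dx": 0, "dy": 0, "dz": -0.005, "roll": 0}, {"dx": 0, "dy": 0, "dz": -0.012, "roll": 0}, {"dx": 0, "dy": 0, "dz": -0.025, "roll": 0}, {"dx": 0, "dy": 0, "dz": -0.035, "roll": 0}, {"dx": 0, "dy": 0, "dz": -0.035, "roll": 0}, {"dx": 0, "dy": 0, "dz": -0.035, "roll": 0}, {"dx": 0, "dy": 0, "dz": -0.035, "roll": 0}, {"dx": 0, "dy": 0, "dz": -0.02, "roll": -0.06}, {"dx": 0, "dy": 0, "dz": 0, "roll": -0.06}, {"dx": 0, "dy": 0, "dz": 0, "roll": 0}]}}

```text
t: 24.8
eef_pos: [0.4492, -0.1004, 0.2241]
ee_rot: [-176.7, 0.5, -117.7]
wrist_force: [0.2, -1.0, -2.5]
opening: 0.0621
```

```bash
cat >> h.py <<'E'
B=np.radians(68.1);N=np.array([np.cos(B),np.sin(B),0]);Tt=np.array([-N[1],N[0],0]);O=np.array([.596,.326,0])
def rk(x):x=np.array(x)-O;return np.array([x@N,x@Tt,x[2]]).round(4)
def ptip(ns,ts):
    for n in ns:
        grab_frame(n)
        for t in ts:
            for r in tip_of(n,t)[:1]:print(n,t,np.round(r['centre'],4),'rack',rk(r['centre']),round(r['conf'],2))
E
python3 - <<'E'
from h import *
go(.436,-.0045,.2,248);ptip(('side','scene'),('blue_bin','bin_lip','bin_in','bin_grip'))
print(rk(read_state()['eef_pos']))
E
```

```text
t 24.8 pos [ 0.4492 -0.1004  0.2241] rot [-176.66    0.5  -117.69] open 0.0621 F [ 0.2 -1.  -2.5] j [ -16.  -23.  109.   -0.   91. -168.]
tool shift [-0.0786  0.0576  0.0215] rows>= 2.3931577136473496 roll rad -0.0994
side blue_bin [0.5188 0.2683 0.1683] rack [-0.0823  0.0501  0.1683] 0.69
side bin_lip [0.5115 0.0128 0.2813] rack [-0.3221 -0.0384  0.2813] 0.59
side bin_in [ 0.4771 -0.0501  0.2188] rack [-0.3933 -0.03    0.2188] 0.65
side bin_grip [ 0.4803 -0.0447  0.2452] rack [-0.3871 -0.0309  0.2452] 0.87
scene blue_bin [ 0.4792 -0.0547  0.2144] rack [-0.3968 -0.0336  0.2144] 0.82
scene bin_lip [0.5106 0.0136 0.2804] rack [-0.3217 -0.0373  0.2804] 0.96
scene bin_in [ 0.4772 -0.0516  0.2138] rack [-0.3947 -0.0306  0.2138] 0.59
scene bin_grip [ 0.4848 -0.0431  0.2435] rack [-0.3839 -0.0345  0.2435] 0.78
[-0.4504 -0.0228  0.2213]
```

The bin is held firmly and level, with its lip 59 mm above the TCP and 127 mm ahead of it. Now to the entry position in front of the rack.

Emit:
{"name": "move_arm", "arguments": {"commands": [{"dx": -0.015, "dy": 0.01, "dz": 0.002, "roll": 0}, {"dx": -0.025, "dy": 0.017, "dz": 0.004, "roll": 0}, {"dx": -0.028, "dy": 0.018, "dz": 0.004, "roll": 0}, {"dx": -0.028, "dy": 0.018, "dz": 0.004, "roll": 0}, {"dx": -0.025, "dy": 0.017, "dz": 0.004, "roll": 0}, {"dx": -0.02, "dy": 0.012, "dz": 0.002, "roll": 0}, {"dx": 0, "dy": 0, "dz": 0, "roll": -0.05}, {"dx": 0, "dy": 0, "dz": 0, "roll": -0.05}, {"dx": 0, "dy": 0, "dz": 0, "roll": 0}]}}

```text
t: 26.05
eef_pos: [0.4332, 0.0741, 0.1941]
ee_rot: [-177.0, 0.1, -112.2]
wrist_force: [0.5, -1.0, -1.7]
opening: 0.0618
```

Run:
```python
from h import *
x=O-.30*N+.055*Tt;go(x[0],x[1],.2,248);print(rk(read_state()['eef_pos']));ptip(('side','scene'),('blue_bin','bin_lip','bin_in','bin_grip','rail_free','rack_shelf'))
s=read_state();Rt=R.from_euler('xyz',s['ee_rot'],degrees=True).as_matrix();print('lean N,T',Rt[:,2]@N,Rt[:,2]@Tt)
```

```text
t 26.05 pos [0.4332 0.0741 0.1941] rot [-1.7701e+02  7.0000e-02 -1.1221e+02] open 0.0618 F [ 0.5 -1.  -1.7] j [   7.  -25.  113.   -1.   90. -150.]
tool shift [ 0.0056 -0.0025 -0.0058] rows>= 0.20195057386283416 roll rad -0.0037
[-0.2944  0.0571  0.1941]
side blue_bin [0.4581 0.1242 0.189 ] rack [-0.2387  0.0527  0.189 ] 0.7
side bin_lip [0.4887 0.1929 0.2483] rack [-0.1635  0.0499  0.2483] 0.91
side bin_in [0.4546 0.1235 0.1896] rack [-0.2406  0.0557  0.1896] 0.84
side bin_grip [0.4565 0.1334 0.2153] rack [-0.2307  0.0576  0.2153] 0.86
side rail_free [0.5405 0.334  0.2309] rack [-0.0133  0.0545  0.2309] 0.97
side rack_shelf [0.4446 0.1397 0.1903] rack [-0.2293  0.071   0.1903] 0.63
scene blue_bin [0.46   0.1228 0.1865] rack [-0.2393  0.0504  0.1865] 0.83
scene bin_lip [0.4855 0.196  0.2515] rack [-0.1618  0.054   0.2515] 0.77
scene bin_in [0.4562 0.1247 0.1888] rack [-0.2389  0.0546  0.1888] 0.56
scene bin_grip [0.4609 0.1356 0.221 ] rack [-0.2271  0.0543  0.221 ] 0.65
scene rail_free [0.5435 0.3342 0.2373] rack [-0.012   0.0518  0.2373] 0.61
scene rack_shelf [0.5657 0.2499 0.3313] rack [-8.190e-02 -3.000e-04  3.313e-01] 0.83
lean N,T 0.001113406920565739 -0.05279654075132181
```

Emit:
{"name": "move_arm", "arguments": {"commands": [{"dx": -0.012, "dy": 0, "dz": -0.004, "roll": 0}, {"dx": -0.02, "dy": 0, "dz": -0.004, "roll": 0}, {"dx": -0.022, "dy": 0, "dz": 0, "roll": 0}, {"dx": -0.022, "dy": 0, "dz": 0, "roll": 0}, {"dx": -0.02, "dy": 0, "dz": 0, "roll": 0}, {"dx": -0.012, "dy": 0, "dz": 0, "roll": 0}, {"dx": 0, "dy": 0, "dz": 0, "roll": 0}]}}

```text
t: 27.33
eef_pos: [0.4771, 0.1811, 0.2047]
ee_rot: [-176.9, 0.2, -112.6]
wrist_force: [0.1, -0.4, -2.3]
opening: 0.0618
```

Run:
```python
from h import *
x=O-.1455*N+.055*Tt;go(x[0],x[1],.203,248);print(rk(read_state()['eef_pos']))
ptip(('side','scene','side','scene'),('blue_bin','bin_lip','bin_grip'))
p,d,c=snap('side','side8.png');P=w(c,d);np.savez('s8.npz',p=p,P=P,d=d)
cv2.imwrite('pics/c8.png',cv2.resize(p[90:200,220:345],(750,600)[:2],interpolation=2)[:,:,::-1])
```

```text
t 27.33 pos [0.4771 0.1811 0.2047] rot [-176.88    0.2  -112.6 ] open 0.0618 F [ 0.1 -0.4 -2.3] j [  19.  -16.  105.   -2.   88. -138.]
tool shift [-0.0334 -0.0008  0.0018] rows>= 0.8011986027430901 roll rad -0.0105
[-0.1788  0.0563  0.2047]
side blue_bin [0.5012 0.2307 0.1976] rack [-0.1238  0.0524  0.1976] 0.58
side bin_lip [0.5316 0.3005 0.2616] rack [-0.0477  0.0502  0.2616] 0.62
side bin_grip [0.5046 0.2394 0.2302] rack [-0.1144  0.0525  0.2302] 0.68
scene blue_bin [0.4982 0.2288 0.1954] rack [-0.1267  0.0545  0.1954] 0.41
scene bin_grip [0.5048 0.2383 0.2306] rack [-0.1154  0.0519  0.2306] 0.46
side blue_bin [0.4996 0.2296 0.1966] rack [-0.1254  0.0535  0.1966] 0.66
side bin_lip [0.5308 0.2978 0.2601] rack [-0.0505  0.05    0.2601] 0.66
side bin_grip [0.5033 0.2357 0.2274] rack [-0.1184  0.0523  0.2274] 0.59
scene blue_bin [0.5011 0.2288 0.1969] rack [-0.1256  0.0518  0.1969] 0.69
scene bin_grip [0.5058 0.2387 0.2296] rack [-0.1146  0.0511  0.2296] 0.44
```

View pics/c8.png

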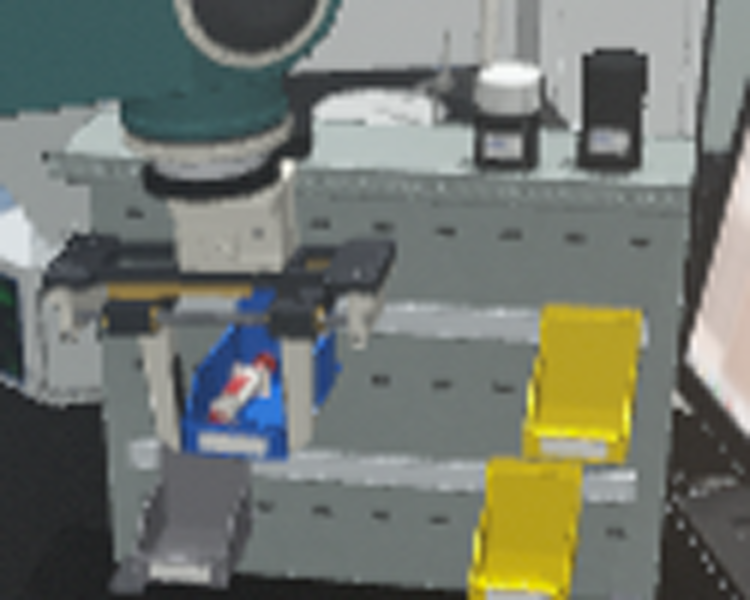

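Emit:
{"name": "move_arm", "arguments": {"commands": [{"dx": -0.008, "dy": 0, "dz": 0.001, "roll": -0.01}, {"dx": -0.01, "dy": 0, "dz": 0.001, "roll": 0}, {"dx": -0.008, "dy": 0, "dz": 0, "roll": 0}, {"dx": -0.004, "dy": 0, "dz": 0, "roll": 0}, {"dx": 0, "dy": 0, "dz": 0, "roll": 0}]}}

```text
t: 28.6
eef_pos: [0.4894, 0.2101, 0.2026]
ee_rot: [-176.8, 0.2, -112.1]
wrist_force: [0.3, -0.1, -3.7]
opening: 0.0617
```

Run:
```python
from h import *
x=O-.1435*N+.055*Tt;go(x[0],x[1],.202,248);print(rk(read_state()['eef_pos']))
ptip(('side','scene','side','scene'),('blue_bin','bin_lip'))
s=read_state();print('F along N',s['wrist_force']@N)
```

```text
t 28.6 pos [0.4894 0.2101 0.2026] rot [-176.85    0.18 -112.06] open 0.0617 F [ 0.3 -0.1 -3.7] j [  22.  -13.  103.   -2.   88. -136.]
tool shift [-0.0038 -0.0007  0.0006] rows>= 0.09459900800533452 roll rad -0.0010
[-0.1473  0.0557  0.2026]
side blue_bin [0.5128 0.2621 0.194 ] rack [-0.0903  0.0534  0.194 ] 0.63
side bin_lip [0.5419 0.3293 0.257 ] rack [-0.0171  0.0514  0.257 ] 0.52
scene blue_bin [ 0.4737 -0.345   0.0025] rack [-0.6682 -0.1368  0.0025] 0.66
side blue_bin [0.5143 0.2618 0.1955] rack [-0.09    0.0519  0.1955] 0.87
side bin_lip [0.5419 0.3253 0.261 ] rack [-0.0208  0.0499  0.261 ] 0.8
scene bin_lip [0.5404 0.3349 0.2373] rack [-0.0125  0.0549  0.2373] 0.45
F along N -0.4832902971498867
```

Emit:
{"name": "move_arm", "arguments": {"commands": [{"dx": -0.002, "dy": 0, "dz": 0, "roll": 0}, {"dx": -0.002, "dy": 0, "dz": 0, "roll": 0}, {"dx": -0.001, "dy": 0, "dz": 0, "roll": 0}]}}

```text
t: 29.45
eef_pos: [0.4911, 0.2136, 0.2032]
ee_rot: [-176.8, 0.2, -112.1]
wrist_force: [-0.2, 0.3, -1.9]
opening: 0.0621
```

Emit:
{"name": "move_arm", "arguments": {"commands": [{"dx": -0.001, "dy": 0, "dz": 0, "roll": 0}, {"dx": -0.001, "dy": 0, "dz": 0, "roll": 0}]}}

```text
t: 29.62
eef_pos: [0.492, 0.2158, 0.2031]
ee_rot: [-176.8, 0.2, -112.1]
wrist_force: [0.6, 0.4, -1.9]
opening: 0.062
```

Run:
```python
from h import *
x=O-.1435*N+.055*Tt;go(x[0],x[1],.202,248);print(rk(read_state()['eef_pos']))
s=read_state();print('F along N',s['wrist_force']@N)
```

```text
t 29.62 pos [0.492  0.2158 0.2031] rot [-176.81    0.21 -112.13] open 0.062 F [ 0.6  0.4 -1.9] j [  22.  -12.  102.   -2.   87. -136.]
tool shift [ 0.0025 -0.0004  0.0011] rows>= 0.06575740954291201 roll rad -0.0023
[-0.141   0.0554  0.2031]
F along N 0.5991224553660988
```

Lip estimate is now about -0.011 with no contact. I creep on to feel the panel.

Emit:
{"name": "move_arm", "arguments": {"commands": [{"dx": -0.001, "dy": 0, "dz": 0, "roll": 0}, {"dx": -0.001, "dy": 0, "dz": 0, "roll": 0}]}}

```text
t: 29.78
eef_pos: [0.4927, 0.2173, 0.203]
ee_rot: [-176.8, 0.1, -112.1]
wrist_force: [-3.9, -12.1, -0.1]
opening: 0.0616
```

Emit:
{"name": "move_arm", "arguments": {"commands": [{"dx": -0.0012, "dy": 0, "dz": 0, "roll": 0}, {"dx": -0.0012, "dy": 0, "dz": 0, "roll": 0}]}}

```text
t: 29.95
eef_pos: [0.493, 0.2172, 0.2026]
ee_rot: [-176.8, -0.3, -112.2]
wrist_force: [-5.0, -12.6, 0.2]
opening: 0.0622
```

Run:
```python
from h import *
ptip(('side','scene','side','side'),('blue_bin','bin_lip','bin_grip'))
s=read_state();print(rk(s['eef_pos']),'F along N',s['wrist_force']@N,s['t'])
```

```text
side blue_bin [0.5162 0.2668 0.1939] rack [-0.0847  0.052   0.1939] 0.77
side bin_lip [0.5455 0.3368 0.2626] rack [-0.0088  0.0509  0.2626] 0.81
side bin_grip [0.5171 0.2749 0.2244] rack [-0.0768  0.0541  0.2244] 0.87
scene blue_bin [ 0.5593 -0.4558 -0.0032] rack [-0.7391 -0.2576 -0.0032] 0.56
scene bin_lip [ 0.4752 -0.3433 -0.002 ] rack [-0.6661 -0.1376 -0.002 ] 0.36
side blue_bin [0.5181 0.2689 0.1952] rack [-0.082   0.051   0.1952] 0.6
side bin_lip [0.5481 0.3364 0.262 ] rack [-0.0082  0.0483  0.262 ] 0.56
side bin_grip [0.5173 0.2759 0.2252] rack [-0.0758  0.0543  0.2252] 0.69
side blue_bin [0.5176 0.2689 0.1943] rack [-0.0822  0.0514  0.1943] 0.87
side bin_lip [0.5479 0.3332 0.2557] rack [-0.0113  0.0473  0.2557] 0.73
side bin_grip [0.5452 0.3387 0.2586] rack [-0.0072  0.0519  0.2586] 0.54
[-0.1394  0.055   0.2026] F along N -12.823567454945659 30.75
```

Panel contact came where expected: 12 N, with the lip at about -9 to -10 mm. I back off 3 mm and lower.

Emit:
{"name": "move_arm", "arguments": {"commands": [{"dx": 0.003, "dy": 0, "dz": 0, "roll": 0}, {"dx": 0, "dy": 0, "dz": 0.003, "roll": 0}, {"dx": 0, "dy": 0, "dz": 0.004, "roll": 0}, {"dx": 0, "dy": 0, "dz": 0.004, "roll": 0}]}}

```text
t: 31.08
eef_pos: [0.4926, 0.214, 0.1915]
ee_rot: [-176.8, -0.2, -112.2]
wrist_force: [0.2, -0.7, -1.4]
opening: 0.0618
```

Run:
```python
from h import *
s=read_state();print(rk(s['eef_pos']),s['ee_rot'],'F N',s['wrist_force']@N,s['wrist_force'])
```

```text
[-0.1425  0.0541  0.1915] [-176.76494812   -0.22293936 -112.22841059] F N -0.5501145557237036 [ 0.23613434 -0.68782587 -1.3943466 ]
```

Emit:
{"name": "move_arm", "arguments": {"commands": [{"dx": 0, "dy": 0, "dz": 0.002, "roll": 0}, {"dx": 0, "dy": 0, "dz": 0.002, "roll": 0}, {"dx": 0, "dy": 0, "dz": 0.002, "roll": 0}]}}

```text
t: 31.33
eef_pos: [0.4928, 0.2141, 0.1837]
ee_rot: [-176.8, -0.2, -112.2]
wrist_force: [-0.2, 0.7, -1.8]
opening: 0.062
```

Emit:
{"name": "move_arm", "arguments": {"commands": [{"dx": 0, "dy": 0, "dz": 0.002, "roll": 0}, {"dx": 0, "dy": 0, "dz": 0.002, "roll": 0}]}}

```text
t: 31.5
eef_pos: [0.4931, 0.2141, 0.1792]
ee_rot: [-176.8, -0.2, -112.2]
wrist_force: [0.6, 0.1, -1.0]
opening: 0.0622
```

Run:
```python
from h import *
s=read_state();print(rk(s['eef_pos']),s['ee_rot'],'F N',s['wrist_force']@N,s['wrist_force'])
ptip(('side','side'),('blue_bin','bin_lip'))
```

```text
[-0.1422  0.0538  0.1792] [-176.81856963   -0.23462062 -112.20786099] F N 0.3068402183069578 [ 0.57503796  0.09954136 -0.9949209 ]
side blue_bin [0.5151 0.2667 0.1728] rack [-0.0852  0.0529  0.1728] 0.66
side bin_lip [0.5946 0.3287 0.005 ] rack [0.002  0.0023 0.005 ] 0.66
side blue_bin [0.5178 0.2662 0.1726] rack [-0.0847  0.0503  0.1726] 0.88
side bin_lip [0.5458 0.3332 0.236 ] rack [-0.012   0.0493  0.236 ] 0.62
```

Emit:
{"name": "move_arm", "arguments": {"commands": [{"dx": 0, "dy": 0, "dz": 0.0015, "roll": 0}, {"dx": 0, "dy": 0, "dz": 0.0015, "roll": 0}]}}

```text
t: 31.97
eef_pos: [0.4935, 0.2142, 0.1772]
ee_rot: [-176.8, -0.2, -112.2]
wrist_force: [1.0, 1.1, -0.0]
opening: 0.062
```

Emit:
{"name": "move_arm", "arguments": {"commands": [{"dx": 0, "dy": 0, "dz": 0.001, "roll": 0}, {"dx": 0, "dy": 0, "dz": 0.001, "roll": 0}]}}

```text
t: 32.13
eef_pos: [0.494, 0.2145, 0.1755]
ee_rot: [-176.7, -0.1, -112.2]
wrist_force: [1.2, 1.5, 0.3]
opening: 0.0619
```

Emit:
{"name": "move_arm", "arguments": {"commands": [{"dx": 0, "dy": 0, "dz": 0.0012, "roll": 0}, {"dx": 0, "dy": 0, "dz": 0.0012, "roll": 0}]}}

```text
t: 32.3
eef_pos: [0.4945, 0.2147, 0.1735]
ee_rot: [-176.7, -0.0, -112.2]
wrist_force: [1.1, 1.8, 2.2]
opening: 0.0618
```

Run:
```python
from h import *
s=read_state();print(rk(s['eef_pos']),s['ee_rot'],'F N',s['wrist_force']@N,s['wrist_force'])
ptip(('side','side'),('blue_bin','bin_lip'))
```

```text
[-0.1411  0.0527  0.1735] [-1.76662547e+02 -7.91999553e-03 -1.12207238e+02] F N 2.125673557491365 [1.13457684 1.83490379 2.210091  ]
side blue_bin [0.5156 0.2696 0.1661] rack [-0.0823  0.0536  0.1661] 0.53
side bin_lip [0.5469 0.3314 0.2353] rack [-0.0133  0.0476  0.2353] 0.52
side blue_bin [0.5163 0.2675 0.1686] rack [-0.084   0.0521  0.1686] 0.61
side bin_lip [0.5458 0.3334 0.2366] rack [-0.0119  0.0493  0.2366] 0.56
```

Lip on the rail (z≈0.236) and taking the load. I ease the grip, then open.

Emit:
{"name": "move_arm", "arguments": {"commands": [{"dx": 0, "dy": 0, "dz": 0, "roll": 0}, {"dx": 0, "dy": 0, "dz": 0, "roll": 0}], "force": 5}}

```text
t: 32.77
eef_pos: [0.4942, 0.2143, 0.1731]
ee_rot: [-176.7, -0.1, -112.2]
wrist_force: [0.6, 0.3, 0.4]
opening: 0.0634
```

Emit:
{"name": "move_arm", "arguments": {"commands": [{"dx": 0, "dy": 0, "dz": 0, "roll": 0}, {"dx": 0, "dy": 0, "dz": 0, "roll": 0}, {"dx": 0, "dy": 0, "dz": 0, "roll": 0}, {"dx": 0, "dy": 0, "dz": 0, "roll": 0}, {"dx": 0, "dy": 0, "dz": 0, "roll": 0}, {"dx": 0, "dy": 0, "dz": 0, "roll": 0}], "jaw": 0.093}}

```text
t: 33.27
eef_pos: [0.4935, 0.2137, 0.1723]
ee_rot: [-176.8, -0.2, -112.2]
wrist_force: [-0.3, -0.5, -0.3]
opening: 0.0925
```

Run:
```python
from h import *
x=O-.30*N+.055*Tt;go(x[0],x[1],.175,248)
ptip(('side','side'),('blue_bin','bin_lip','bin_in'))
p,d,c=snap('side','side9.png')
cv2.imwrite('pics/c9.png',cv2.resize(p[90:200,220:345],(750,600),interpolation=2)[:,:,::-1])
```

```text
t 33.27 pos [0.4935 0.2137 0.1723] rot [-176.79   -0.24 -112.21] open 0.0925 F [-0.3 -0.5 -0.3] j [  22.  -11.  104.   -2.   85. -136.]
tool shift [ 0.1576  0.0008 -0.0021] rows>= 3.7791145531927626 roll rad -0.0037
side blue_bin [0.5201 0.2681 0.1665] rack [-0.082   0.0488  0.1665] 0.62
side bin_lip [0.5431 0.3341 0.2328] rack [-0.0122  0.0521  0.2328] 0.8
side bin_in [0.5189 0.2695 0.1659] rack [-0.0812  0.0505  0.1659] 0.6
side blue_bin [0.5207 0.271  0.1647] rack [-0.0791  0.0494  0.1647] 0.8
side bin_lip [0.545  0.3328 0.2373] rack [-0.0127  0.0499  0.2373] 0.95
side bin_in [0.5166 0.2714 0.1656] rack [-0.0803  0.0533  0.1656] 0.77
```

View pics/c9.png

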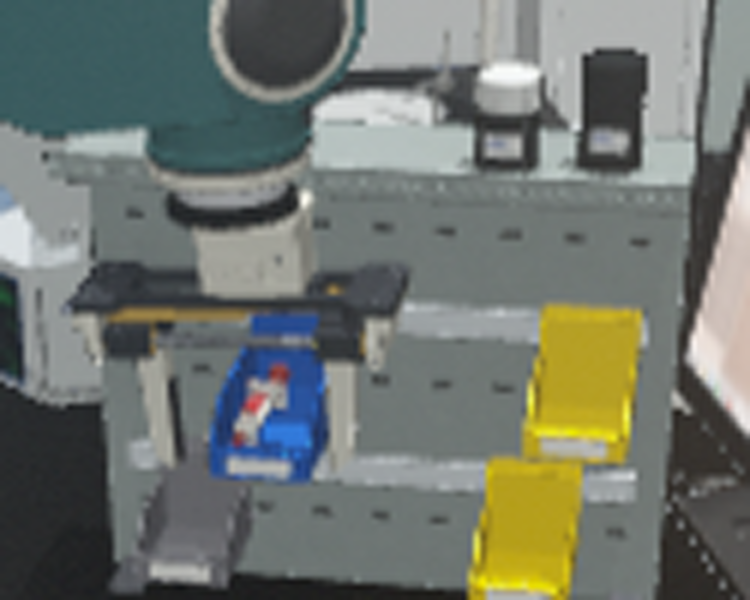

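It hangs by itself, with the syringe inside and both fingers clear of the walls. I back straight out.

Emit:
{"name": "move_arm", "arguments": {"commands": [{"dx": 0.008, "dy": 0, "dz": 0, "roll": 0}, {"dx": 0.012, "dy": 0, "dz": 0, "roll": 0}, {"dx": 0.02, "dy": 0, "dz": 0, "roll": 0}, {"dx": 0.03, "dy": 0, "dz": 0, "roll": 0}, {"dx": 0.03, "dy": 0, "dz": 0, "roll": 0}, {"dx": 0.03, "dy": 0, "dz": 0, "roll": 0}, {"dx": 0.02, "dy": 0, "dz": 0, "roll": 0}, {"dx": 0, "dy": 0, "dz": 0, "roll": 0}]}}

```text
t: 34.38
eef_pos: [0.431, 0.0658, 0.1718]
ee_rot: [-176.8, -0.3, -112.0]
wrist_force: [-0.4, -0.6, -1.0]
opening: 0.0929
```

Run:
```python
from h import *
s=read_state();print(s['t'],rk(s['eef_pos']),s['wrist_force'])
ptip(('side','wrist','side','scene'),('blue_bin','bin_lip','bin_in'))
p,d,c=snap('side','side10.png');q,dw,cw=snap('wrist','w10.png')
print([(t,np.round(r['centre'],3),round(r['conf'],2)) for t in('green_syringe','tape_roll') for r in tip_of('side',t)[:2]])
P=w(c,d);pp=p.astype(int);b=(d>0)&(pp[...,2]>pp[...,0]+50)&(np.hypot(P[...,0]-.515,P[...,1]-.27)<.13)&(P[...,2]>.12);X=np.array([rk(x) for x in P[b]])
t=X[X[:,2]>.225];print('top edge z by side', [(k.sum(),np.percentile(t[k,2],95)) for k in (t[:,1]<.04,t[:,1]>.06)])
cv2.imwrite('pics/c10.png',np.hstack([cv2.resize(p[90:200,220:345],(480,420),interpolation=2),cv2.copyMakeBorder(cv2.resize(q,(320,240)),0,180,0,0,0)])[:,:,::-1])
```

```text
34.3833 [-0.303   0.056   0.1718] [-0.35375206 -0.56686726 -0.95112846]
side blue_bin [0.5221 0.2695 0.1621] rack [-0.08    0.0475  0.1621] 0.59
side bin_lip [0.5452 0.3306 0.238 ] rack [-0.0147  0.0488  0.238 ] 0.81
side bin_in [0.517  0.2689 0.1654] rack [-0.0824  0.052   0.1654] 0.64
side blue_bin [0.5185 0.2679 0.1663] rack [-0.0828  0.0502  0.1663] 0.83
side bin_lip [0.5446 0.3312 0.2301] rack [-0.0143  0.0496  0.2301] 0.64
side bin_in [0.5186 0.268  0.1673] rack [-0.0827  0.0502  0.1673] 0.61
[('green_syringe', array([ 0.477, -0.343,  0.001]), 0.46), ('tape_roll', array([ 0.555, -0.458, -0.004]), 0.86), ('tape_roll', array([0.546, 0.328, 0.235]), 0.66)]
top edge z by side [(np.int64(32), np.float64(0.23891500000000002)), (np.int64(24), np.float64(0.239825))]
```

View pics/c10.png

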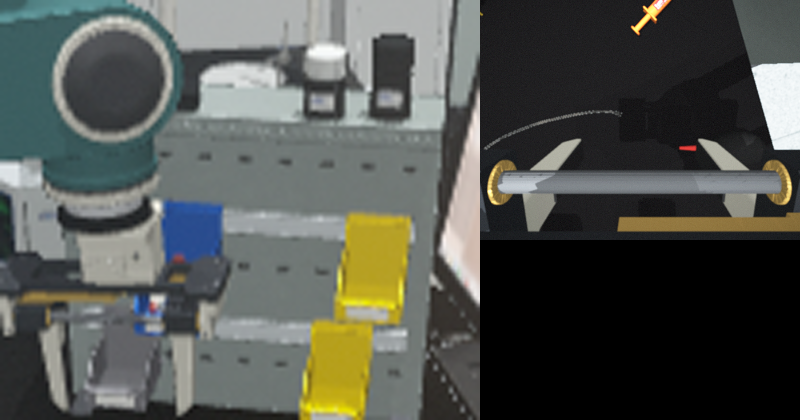

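The bin still hangs. Its lip top is at z = 0.239 on one side and 0.240 on the other, which is the rail's 0.235 plus the 4 mm lip, so it is seated across the whole width. The robot is clear, so I hand in.

```bash
python3 -c "
from workcell import *;print(job_done(),read_state()['t'])"
```

```text
the job is handed in; nothing more can be done
the job is handed in; nothing more can be done
```

The red-ended syringe is in the blue bin, and the bin hangs on the free stretch of the upper rail under the shelf. I handed the job in at about 35 s.

**How it went:**
- **Syringe:** The first grasp closed on nothing; the second held, and the syringe went into the bin on the worktop.
- **Turning the bin:** I had to turn the bin so that the wrist camera would face away from the panel. When I first set it down it landed on a cable end and tipped about 15°. I moved it to clear table, set it flat and regripped it.
- **Hanging:** The moves offered no tilt, so I gripped the bin at its front (x = -55) with the tool upright. I carried it in, touched the panel lightly (about 13 N), backed off 3 mm and lowered it onto the rail.

**Last checks:**
- **Seating:** The lip's top edge is at z = 0.239 m on one side and 0.240 m on the other, against an expected 0.239, so it is seated across the whole width.
- **Level:** The bin sits about level, with its front slightly low (a few hundredths of a radian), as expected once let go.
- **Syringe in the bin:** It was clearly visible after release; in the final picture the gripper partly hides it.
- **Bystanders:** The side-camera networks found the green syringe and the tape where they were at the start.
- **Disagreement:** The scene camera's networks could no longer find the bin behind the rack, so these last readings come from the side camera alone.

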